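# Repack the field kit case and set duplicates aside

## Task

Repack the field kit for its next outing: stand each loose piece from the trolley upright in its own marked pocket in the aluminium case, but if that pocket already holds such a piece (each pocket takes only one), stand the extra upright in the low spares crate instead. Leave the pieces that are already stowed, and the tape, screwdriver and can, where they are; when all the loose pieces are put away, shut the case's lid fully.

Things in the scene. Friction and masses are not known exactly. Their poses are not given: they have to be found in the camera images.
- drum0_mid (a point): round screw-cap drum, 58 mm across, 76 mm tall, black plastic with a grey cap, straight-sided, bottom-heavy, about 0.25 kg; standing in its own pocket of the case from the start, or absent. Point at its centre, 38 mm above its underside; z axis up when it stands upright.
- vial0_mid (a point): slim round canister, 42 mm across, 76 mm tall, black plastic with a grey cap, straight-sided, bottom-heavy, about 0.25 kg; standing in its own pocket of the case from the start, or absent. Point at its centre, 38 mm above its underside; z axis up when it stands upright.
- cube0_mid (a point): square module box, 50 x 50 mm (sides along its x and y axes), 76 mm tall, black plastic with a grey cap, straight-sided, bottom-heavy, about 0.25 kg; standing in its own pocket of the case from the start, or absent. Point at its centre, 38 mm above its underside; z axis up when it stands upright.
- slab0_mid (a point): oblong module box, 72 mm (its x axis) x 34 mm (its y axis), 76 mm tall, black plastic with a grey cap, straight-sided, bottom-heavy, about 0.25 kg; standing in its own pocket of the case from the start, or absent. Point at its centre, 38 mm above its underside; z axis up when it stands upright.
- drum1_mid (a point): round screw-cap drum, 58 mm across, 76 mm tall, black plastic with a grey cap, straight-sided, bottom-heavy, about 0.25 kg; standing loose on the trolley top at the start, or absent. Point at its centre, 38 mm above its underside; z axis up when it stands upright.
- drum2_mid (a point): round screw-cap drum, 58 mm across, 76 mm tall, black plastic with a grey cap, straight-sided, bottom-heavy, about 0.25 kg; standing loose on the trolley top at the start, or absent. Point at its centre, 38 mm above its underside; z axis up when it stands upright.
- cube1_mid (a point): square module box, 50 x 50 mm (sides along its x and y axes), 76 mm tall, black plastic with a grey cap, straight-sided, bottom-heavy, about 0.25 kg; standing loose on the trolley top at the start, or absent. Point at its centre, 38 mm above its underside; z axis up when it stands upright.
- slab1_mid (a point): oblong module box, 72 mm (its x axis) x 34 mm (its y axis), 76 mm tall, black plastic with a grey cap, straight-sided, bottom-heavy, about 0.25 kg; standing loose on the trolley top at the start, or absent. Point at its centre, 38 mm above its underside; z axis up when it stands upright.
- vial1_mid (a point): slim round canister, 42 mm across, 76 mm tall, black plastic with a grey cap, straight-sided, bottom-heavy, about 0.25 kg; standing loose on the trolley top at the start, or absent. Point at its centre, 38 mm above its underside; z axis up when it stands upright.
- pocket_drum_floor (a point): pocket for the round screw-cap drum: one of four alike low grey pockets in the case, 82 x 82 mm inside, walls 5 mm thick rising 21 mm above its floor; it is labelled by a white patch on the floor in the outline and size of the piece that belongs there. Point at the middle of its floor, about 11 mm above the trolley top; x and y axes along its walls (parallel to the case's). Which pocket is where changes.
- pocket_vial_floor (a point): pocket for the slim round canister: one of four alike low grey pockets in the case, 82 x 82 mm inside, walls 5 mm thick rising 21 mm above its floor; it is labelled by a white patch on the floor in the outline and size of the piece that belongs there. Point at the middle of its floor, about 11 mm above the trolley top; x and y axes along its walls (parallel to the case's). Which pocket is where changes.
- pocket_cube_floor (a point): pocket for the square module box: one of four alike low grey pockets in the case, 82 x 82 mm inside, walls 5 mm thick rising 21 mm above its floor; it is labelled by a white patch on the floor in the outline and size of the piece that belongs there. Point at the middle of its floor, about 11 mm above the trolley top; x and y axes along its walls (parallel to the case's). Which pocket is where changes.
- pocket_slab_floor (a point): pocket for the oblong module box: one of four alike low grey pockets in the case, 82 x 82 mm inside, walls 5 mm thick rising 21 mm above its floor; it is labelled by a white patch on the floor in the outline and size of the piece that belongs there. Point at the middle of its floor, about 11 mm above the trolley top; x and y axes along its walls (parallel to the case's). Which pocket is where changes.
- crate_floor (a point): low open wooden spares crate on the robot's right, fixed, inside 250 mm (x axis) x 105 mm (y axis), walls 5 mm thick rising 25 mm above its floor. Point at the middle of its floor, 5 mm above the trolley top.
- case: open aluminium kit case on the robot's left, fixed, 228 x 228 mm outside, walls 6 mm thick and 100 mm tall, holding the four pockets in a 2 x 2 grid of 95 mm pitch. Origin at the centre of its underside; x, y axes along its walls.
- lid (a joint): hinge angle of the case lid, rad: 0 shut flat on the case, about 1.6 to 1.8 standing open at the start, 1.85 its stop. A flat 228 x 228 mm panel 8 mm thick, hinged along the case's +y rim (the side away from the loose pieces). Stiff hinge: it stays where it is left and is moved by about 3 to 6 N pushed on its outer face near the free edge.
- lid_hinge (a point): middle of the lid's hinge line, on the case's +y rim at the height of the rim (100 mm); the hinge line runs along the case's x axis. Underside of the shut lid lies at this height; the free edge is 228 mm from it.
- lid_edge (a point): middle of the lid's free edge, on its outer face.
- tape: bystander: cardboard-brown ring of tape, 84 mm across, 45 mm tall; leave alone. Origin under its centre.
- driver: bystander: wooden-handled screwdriver 200 mm long, lying beyond the work; leave alone. Origin under its middle.
- spray: bystander: tall can, 54 mm across, 150 mm tall; leave alone. Origin under its centre.

How it is judged (in metres and radians):
At the end, for the whole second after the job is handed in: Every piece present stands upright (0.2 rad) on the floor of its own pocket (within 34 mm of its centre) or of the spares crate; each kind present has one in its pocket; those stowed at the start are still stowed; the lid is below 0.06 rad (horizontal distance between drum0_mid and pocket_drum_floor below 0.034 m and z of drum0_mid in the frame of pocket_drum_floor between 0.03 and 0.046 m and angle between each of drum0_mid, vial0_mid, cube0_mid, slab0_mid's own z axis and vertical below 0.2 rad and horizontal distance between vial0_mid and pocket_vial_floor below 0.034 m and z of vial0_mid in the frame of pocket_vial_floor between 0.03 and 0.046 m and horizontal distance between cube0_mid and pocket_cube_floor below 0.034 m and z of cube0_mid in the frame of pocket_cube_floor between 0.03 and 0.046 m and horizontal distance between slab0_mid and pocket_slab_floor below 0.034 m and z of slab0_mid in the frame of pocket_slab_floor between 0.03 and 0.046 m and ((horizontal distance between drum1_mid and pocket_drum_floor below 0.034 m and z of drum1_mid in the frame of pocket_drum_floor between 0.03 and 0.046 m and angle between drum1_mid's own z axis and vertical below 0.2 rad) or (x of drum1_mid in the frame of crate_floor between -0.125 and 0.125 m and y of drum1_mid in the frame of crate_floor between -0.0525 and 0.0525 m and z of drum1_mid in the frame of crate_floor between 0.03 and 0.046 m and angle between drum1_mid's own z axis and vertical below 0.2 rad)) and ((horizontal distance between drum2_mid and pocket_drum_floor below 0.034 m and z of drum2_mid in the frame of pocket_drum_floor between 0.03 and 0.046 m and angle between drum2_mid's own z axis and vertical below 0.2 rad) or (x of drum2_mid in the frame of crate_floor between -0.125 and 0.125 m and y of drum2_mid in the frame of crate_floor between -0.0525 and 0.0525 m and z of drum2_mid in the frame of crate_floor between 0.03 and 0.046 m and angle between drum2_mid's own z axis and vertical below 0.2 rad)) and ((horizontal distance between cube1_mid and pocket_cube_floor below 0.034 m and z of cube1_mid in the frame of pocket_cube_floor between 0.03 and 0.046 m and angle between cube1_mid's own z axis and vertical below 0.2 rad) or (x of cube1_mid in the frame of crate_floor between -0.125 and 0.125 m and y of cube1_mid in the frame of crate_floor between -0.0525 and 0.0525 m and z of cube1_mid in the frame of crate_floor between 0.03 and 0.046 m and angle between cube1_mid's own z axis and vertical below 0.2 rad)) and ((horizontal distance between slab1_mid and pocket_slab_floor below 0.034 m and z of slab1_mid in the frame of pocket_slab_floor between 0.03 and 0.046 m and angle between slab1_mid's own z axis and vertical below 0.2 rad) or (x of slab1_mid in the frame of crate_floor between -0.125 and 0.125 m and y of slab1_mid in the frame of crate_floor between -0.0525 and 0.0525 m and z of slab1_mid in the frame of crate_floor between 0.03 and 0.046 m and angle between slab1_mid's own z axis and vertical below 0.2 rad)) and ((horizontal distance between vial1_mid and pocket_vial_floor below 0.034 m and z of vial1_mid in the frame of pocket_vial_floor between 0.03 and 0.046 m and angle between vial1_mid's own z axis and vertical below 0.2 rad) or (x of vial1_mid in the frame of crate_floor between -0.125 and 0.125 m and y of vial1_mid in the frame of crate_floor between -0.0525 and 0.0525 m and z of vial1_mid in the frame of crate_floor between 0.03 and 0.046 m and angle between vial1_mid's own z axis and vertical below 0.2 rad)) and ((horizontal distance between drum0_mid and pocket_drum_floor below 0.034 m and z of drum0_mid in the frame of pocket_drum_floor between 0.03 and 0.046 m and angle between drum0_mid's own z axis and vertical below 0.2 rad) or (horizontal distance between drum1_mid and pocket_drum_floor below 0.034 m and z of drum1_mid in the frame of pocket_drum_floor between 0.03 and 0.046 m and angle between drum1_mid's own z axis and vertical below 0.2 rad) or (horizontal distance between drum2_mid and pocket_drum_floor below 0.034 m and z of drum2_mid in the frame of pocket_drum_floor between 0.03 and 0.046 m and angle between drum2_mid's own z axis and vertical below 0.2 rad)) and ((horizontal distance between vial0_mid and pocket_vial_floor below 0.034 m and z of vial0_mid in the frame of pocket_vial_floor between 0.03 and 0.046 m and angle between vial0_mid's own z axis and vertical below 0.2 rad) or (horizontal distance between vial1_mid and pocket_vial_floor below 0.034 m and z of vial1_mid in the frame of pocket_vial_floor between 0.03 and 0.046 m and angle between vial1_mid's own z axis and vertical below 0.2 rad)) and ((horizontal distance between cube0_mid and pocket_cube_floor below 0.034 m and z of cube0_mid in the frame of pocket_cube_floor between 0.03 and 0.046 m and angle between cube0_mid's own z axis and vertical below 0.2 rad) or (horizontal distance between cube1_mid and pocket_cube_floor below 0.034 m and z of cube1_mid in the frame of pocket_cube_floor between 0.03 and 0.046 m and angle between cube1_mid's own z axis and vertical below 0.2 rad)) and ((horizontal distance between slab0_mid and pocket_slab_floor below 0.034 m and z of slab0_mid in the frame of pocket_slab_floor between 0.03 and 0.046 m and angle between slab0_mid's own z axis and vertical below 0.2 rad) or (horizontal distance between slab1_mid and pocket_slab_floor below 0.034 m and z of slab1_mid in the frame of pocket_slab_floor between 0.03 and 0.046 m and angle between slab1_mid's own z axis and vertical below 0.2 rad)) and value of joint lid below 0.06 rad); the robot touches nothing.
It fails at once if a bystander (tape, screwdriver, can) is moved more than 30 mm (distance of any of driver, spray, tape from where it was at the start of the episode above 0.03 m).
It fails at once if a piece that was already stowed is taken out of its pocket (distance of any of drum0_mid, vial0_mid, cube0_mid, slab0_mid from where it was at the start of the episode above 0.05 m).
Of drum1, drum2, cube1, slab1, vial1 only 3 to 5 are there at a start; the rules pass over those that are not, and their reading is None.
Of drum0, vial0, cube0, slab0 only 1 to 2 are there at a start; the rules pass over those that are not, and their reading is None.
At some moment in a run one of drum1, drum2, cube1 may be knocked a few centimetres aside while the robot is not near it.
It also fails if it takes over 210 s, if anything falls off the work surface, if the arm or the gripper's body presses on something with over 40 N, if the wrist force passes 120 N, or if a joint passes its speed limit or range.

## Robot

A 7-joint arm with a two-finger parallel gripper is mounted at the origin on the work surface. World frame = base frame: x ahead of the robot, y to its left, z up, the work surface at z = 0. Lengths are in mm, angles in degrees, forces in N, time in s.
With the tool pointing down it reaches from about 425 to 825 mm from the base axis. Payload 3.6 kg.
Tool frame: the origin (TCP) lies on the centre line of the jaws, within the pads' length; the fingertips stand 8 mm ahead of it and the grasp point (between the pads) lies 11 mm behind it; z points along the fingers, y is the direction in which the jaws open and shut (so a half turn about z gives the same grasp; the last joint's range is limited). The gripper opens to 93 mm and grips with 3 to 60 N. Pads are 15 mm wide; open, the fingers measure 128 mm over their backs; the gripper's body (75 mm by 188 mm) begins 65 mm behind the grasp point.
Start: joints at [66.033, 35.231, -0.722, 81.555, 0.464, 63.22, -2.315], TCP at [248.213, -600.708, 193.74] pointing down, gripper open.
Joint ranges: [-178.69, 178.69], [-17.37, 117.87], [-77.05, 75.6], [15.02, 138.74], [-78.02, 258.01], [0.78, 113.62], [-162.83, 162.83]. Speed limits (degrees/s): [159.86, 159.86, 180, 180, 180, 180, 180].

## Interface

Orientations are given as [roll, pitch, yaw] about the fixed x, y, z axes, in that order (R = Rz(yaw) Ry(pitch) Rx(roll)).
In Python, from rig import get_obs, read_camera, camera_model, sign_off, find_in, regions_of, place_of gives the robot as it stands.
- The arm moves only by the shell command python3 -m jog 'ROWS' [OPENING] [FORCE]. ROWS is JSON, a list of rows, each a list of 2 entries, a list of its own where there are three numbers: the shift along the tool's x, y, z scaled (see below), then the turn, a rotation vector about the tool's x, y, z scaled (see below). A call has 1 to 10 rows; each row shifts and turns the commanded pose from where the row before left it, along the tool's axes as they then stand; what a row does not reach is not made up. The controller multiplies each number of a shift by 20 cm and each number of a turn by pi rad. A row lasts 1/8 s, in which the tool goes at most 62.5 mm and 10.7 degrees, less where a joint would pass 70% of its speed; a pose out of reach is approached as far as the arm can. A call with a number of a shift or a turn outside -1 to 1 is refused whole. A call with a gripper value outside its range is refused whole. OPENING is the gripper command: -1 is fully open, 1 is shut, values between are in proportion, set as the call begins (- or left out, the last holds). The fingers move at their own pace and stop on an object; FORCE is the grip in N (left out, the last holds). Time passes only in rows, so rows that do not move let the fingers close. It gives the time, the measured TCP pose, the force and the opening at its end, in the units of the state.
- get_obs(): the state, without advancing time (a new reading comes with each control period).
- read_camera(name): name is "side" or "top" or "wrist"; returns the picture (384x512x3 uint8, red, green, blue); there is no depth.
- camera_model(name): a dict with "vfov" (degrees; the focal length in pixels is half the picture's height over the tangent of half this angle, whatever the lens; pixels are square), "cx", "cy" (the principal point, pixels), "k1" (the pictures are not rectified: a ray, as slopes to the right and down, at radius r is drawn at 1 + k1 r^2 times it, then the intrinsics apply), "xyz" and "rotation" of the camera in the world; the wrist camera has in their place "tool_from_camera" (4x4, takes a point from camera to tool coordinates, whose origin is the TCP and whose axes are the flange's). Camera axes: x right, y down, z forward; pixel columns grow to the right and rows downward; lengths in mm; the calibration is good to about 2 mm. A picture is of the moment at which its call begins: read the wrist's pose just before it. camera_model takes no time and is no camera call.
- sign_off(): hands the job in, once; it reports no verdict.
Trained networks look in the newest picture that a camera, given by its name, has taken for a name from the list of things; names that differ only in an ending like _2 or _b are one class to them, and where a whole thing is asked for, a point or a joint stands for the part that bears it (a point fixed in the world has none). Each returns a list of dicts, best first, with "score" (0 to 1); they miss things now and then, are a little off and sometimes report something else, mostly with a low value. They report only what shows in the picture. A call takes as long as a camera call.
- find_in(camera, thing): "position" ([x, y, z] in mm, in world coordinates, good to about 4 mm: the middle of the surface that is visible of it).
- regions_of(camera, thing): "mask" (384x512 bool, what is visible of it).
- place_of(camera, thing): "position" ([x, y, z] in mm, in world coordinates, good to about 4 mm: a listed point, or the origin of a listed thing).
The state is a dict: "t": time; "joints": joint angles; "joint_velocities": joint speeds; "tau": joint torques, N m; "ee_pos": TCP position; "eef_rot": TCP orientation; "ft_force": force on the tool from outside, world axes, zero at the start; "torque": the same for the moment, N m; "width": opening from 0.0 (shut) to 1.0 (fully open).
Only numpy, scipy, OpenCV 4.12 (cv2) and the standard library are available. Lean on these libraries where they do the work, as an engineer would, in place of code of your own. Each camera call takes 0.05 s, during which the arm holds its last target.

## Working session

There is one attempt and no reset: what is moved stays moved. The work goes in short steps, Python scripts to look and compute and a shell command to move; the robot and the scene stay as the last step left them, time stands still between calls to the robot, and variables do not carry over. Pictures are saved under pics/ and viewed, and the job is handed in when it is done.

```bash
ls; mkdir -p pics
cat > h.py <<'E'
import numpy as np, cv2
from rig import *
def save(cam,name):
    im=read_camera(cam); cv2.imwrite('pics/'+name+'.png',im[:,:,::-1]); return im
E
python3 - <<'E'
from h import *
o=get_obs(); print(o)
for c in ['side','top','wrist']:
    save(c,c+'0'); print(c,camera_model(c))
E
```

```text
pics
{'t': 0.0, 'joints': array([66.03406905, 35.28598885, -0.72640262, 81.64145226,  0.46375994,
       63.22194123, -2.31515442]), 'joint_velocities': array([-0.03152422,  0.04773444, -0.02246995, -0.04048491, -0.036518  ,
       -0.03176813,  0.02066827]), 'tau': array([ 3.90081004e-04, -4.58937407e+01,  2.09316979e-01, -1.65748322e+01,
       -6.10498851e-02,  2.03330372e-02,  2.31925787e-04]), 'ee_pos': array([ 247.90126674, -599.92315953,  192.61730978]), 'eef_rot': array([-1.79853442e+02, -1.95318094e-04,  2.24537435e+01]), 'ft_force': array([ 0.40823172, -0.11882115, -0.45768337]), 'torque': array([-0.00454093,  0.01154699,  0.00799291]), 'width': 1.0008970171461233}
side {'vfov': 45.490291225422396, 'cx': 253.11367049553354, 'cy': 191.87522631125296, 'k1': 0.012712660822880022, 'xyz': array([ 76.95249047, 475.94908871, 786.66373383]), 'rotation': array([-133.75744292,    1.14254247, -135.18904228])}
top {'vfov': 49.02344633486494, 'cx': 254.81287906128932, 'cy': 191.44643716475642, 'k1': -0.12335041565582733, 'xyz': array([ 408.22598125,  -30.1864204 , 1000.95325135]), 'rotation': array([-1.66914339e+02,  3.86111585e-02, -8.35206769e+01])}
wrist {'vfov': 69.92723059226395, 'cx': 254.2598886251008, 'cy': 192.22711096519578, 'k1': -0.04072136912058668, 'tool_from_camera': array([[ 1.01514523e-04, -9.55135070e-01, -2.96170539e-01,
         8.31759032e+01],
       [ 9.99999952e-01,  1.84088131e-04, -2.50917974e-04,
        -1.41924557e+00],
       [ 2.94182038e-04, -2.96170500e-01,  9.55135042e-01,
        -1.90270284e+02],
       [ 0.00000000e+00,  0.00000000e+00,  0.00000000e+00,
         1.00000000e+00]])}
```

View pics/side0.png

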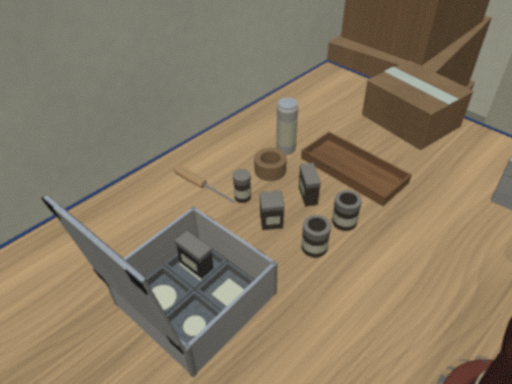

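View pics/top0.png

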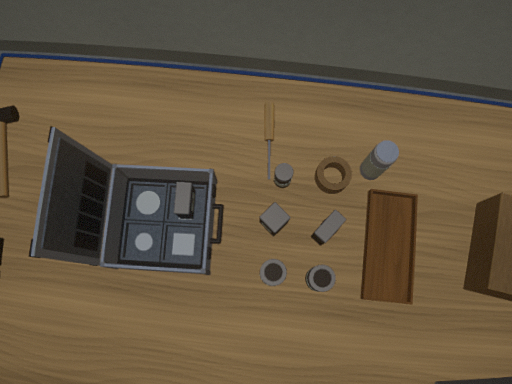

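View pics/wrist0.png

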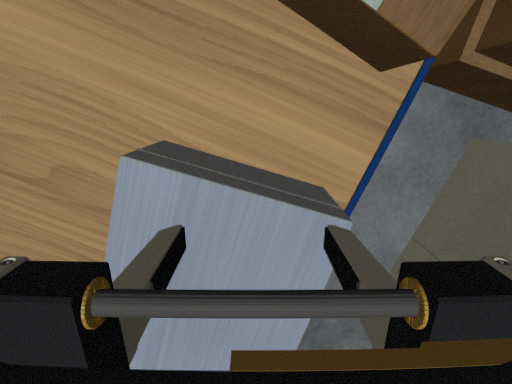

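Run:
```python
from h import *
np.set_printoptions(precision=1,suppress=True)
for c in ['top','side']:
    read_camera(c)
    for th in ['drum1_mid','cube1_mid','slab1_mid','vial1_mid','pocket_drum_floor','pocket_vial_floor','pocket_cube_floor','pocket_slab_floor','crate_floor','case','lid_hinge','lid_edge','tape','spray','driver']:
        r=place_of(c,th); print(c,th,[(np.array(d['position']),round(d['score'],2)) for d in r[:4]])
print(get_obs()['t'])
```

```text
top drum1_mid [(array([ 448.1, -173.8,   34.2]), 0.82)]
top cube1_mid [(array([573.1, -52.6,  36.3]), 0.74), (array([ 446.8, -170. ,   36.3]), 0.64)]
top slab1_mid [(array([ 563. , -183.4,   39.1]), 0.81)]
top vial1_mid [(array([677.4, -65.2,  34.9]), 0.84)]
top pocket_drum_floor [(array([578.4, 246.4,  13.4]), 0.97), (array([444. , -65. ,  40.7]), 0.69)]
top pocket_vial_floor [(array([484.9, 246.9,   8.4]), 0.58)]
top pocket_cube_floor [(array([487.2, 149.9,   8.1]), 0.9)]
top pocket_slab_floor [(array([585.1, 156. ,   8. ]), 0.95), (array([766.4, -24.1,   1.6]), 0.45), (array([ 561.1, -184.9,   41.1]), 0.44)]
top crate_floor [(array([ 542.1, -334.8,    2.4]), 0.8), (array([484.7, 146.9,   6.4]), 0.68)]
top case [(array([675.1, -65.9,  33.9]), 0.34)]
top lid_hinge [(array([529.6, 308.9, 100.1]), 0.59)]
top lid_edge [(array([528. , 354.3, 322.1]), 0.88)]
top tape [(array([ 695.2, -186.6,    1.5]), 0.86)]
top spray [(array([ 727.6, -282.9,   -2.8]), 0.72)]
top driver [(array([768.5, -22.9,   2.1]), 0.76)]
side drum1_mid [(array([ 444.5, -176.6,   34.6]), 0.69), (array([ 537.6, -338.6,
[... 216 characters left out ...]

side pocket_drum_floor [(array([574.9, 249.3,  11.2]), 0.7)]
side pocket_vial_floor [(array([484.2, 244. ,  14.6]), 0.9)]
side pocket_cube_floor [(array([489.8, 146.3,  12. ]), 0.95)]
side pocket_slab_floor [(array([447.9, -63.8,  37.7]), 0.69), (array([581.9, 158.6,  12.7]), 0.65)]
side crate_floor [(array([ 537.2, -339.2,    3.2]), 0.83)]
side case [(array([ 561.7, -182.2,   38.4]), 0.69), (array([529.8, 314.7,  98.9]), 0.5)]
side lid_hinge [(array([528.1, 315.3, 100.1]), 0.66)]
side lid_edge [(array([528.4, 349.8, 322.6]), 0.85)]
side tape [(array([ 695.8, -188.5,    3.5]), 0.92)]
side spray [(array([ 726.8, -279.8,   -2.7]), 0.63)]
side driver [(array([767.7, -21.9,  -3.1]), 0.63)]
1.75
```

```bash
cat >> h.py <<'E'
from scipy.spatial.transform import Rotation as Ro
def cam(c, pose=None):
    m=camera_model(c); f=192/np.tan(np.radians(m['vfov']/2))
    if c!='wrist': R=Ro.from_euler('xyz',m['rotation'],degrees=True).as_matrix(); p=np.array(m['xyz'])
    else:
        o=pose or get_obs(); Rt=Ro.from_euler('xyz',o['eef_rot'],degrees=True).as_matrix()
        T=m['tool_from_camera']; R=Rt@T[:3,:3]; p=Rt@T[:3,3]+o['ee_pos']
    return m,f,R,p
def back(c,uv,z,pose=None):
    m,f,R,p=cam(c,pose); uv=np.atleast_2d(np.array(uv,float))
    K=np.array([[f,0,m['cx']],[0,f,m['cy']],[0,0,1.]])
    n=cv2.undistortPoints(uv.reshape(-1,1,2),K,np.array([m['k1'],0,0,0.])).reshape(-1,2)
    d=np.c_[n,np.ones(len(n))]@R.T
    return (p+d*((z-p[2])/d[:,2])[:,None])[:,:2]
def proj(c,P,pose=None):
    m,f,R,p=cam(c,pose); q=(np.atleast_2d(P)-p)@R; n=q[:,:2]/q[:,2:]
    r2=(n**2).sum(1,keepdims=True); n=n*(1+m['k1']*r2)
    return n*f+[m['cx'],m['cy']]
def crop(im,x0,y0,x1,y1,name,s=4):
    cv2.imwrite('pics/'+name+'.png',cv2.resize(im[y0:y1,x0:x1,::-1],None,fx=s,fy=s,interpolation=cv2.INTER_CUBIC))
def delta(x,y,z,yaw):
    o=get_obs(); p=o['ee_pos']; r=o['eef_rot']; a=(yaw-r[2]+180)%360-180
    Rt=Ro.from_euler('xyz',[180,0,yaw],degrees=True); d=Rt.inv().apply(np.array([x,y,z])-p)
    Rc=Ro.from_euler('xyz',r,degrees=True)
    print('now',p.round(1),r.round(1),'w',round(o['width'],3),'j',o['joints'].round(0),'t',round(o['t'],1))
    print('TURN first (units)',((Rc.inv()*Rt).as_rotvec()/np.pi).round(4),'deg',round(a,1),' SHIFT units',(d/200).round(4))
E
python3 - <<'E'
from h import *
im=cv2.imread('pics/top0.png')[:,:,::-1]
crop(im,250,150,450,310,'c_top')
crop(im,30,120,230,280,'c_case')
E
```

```text
(no output)
```

View pics/c_top.png

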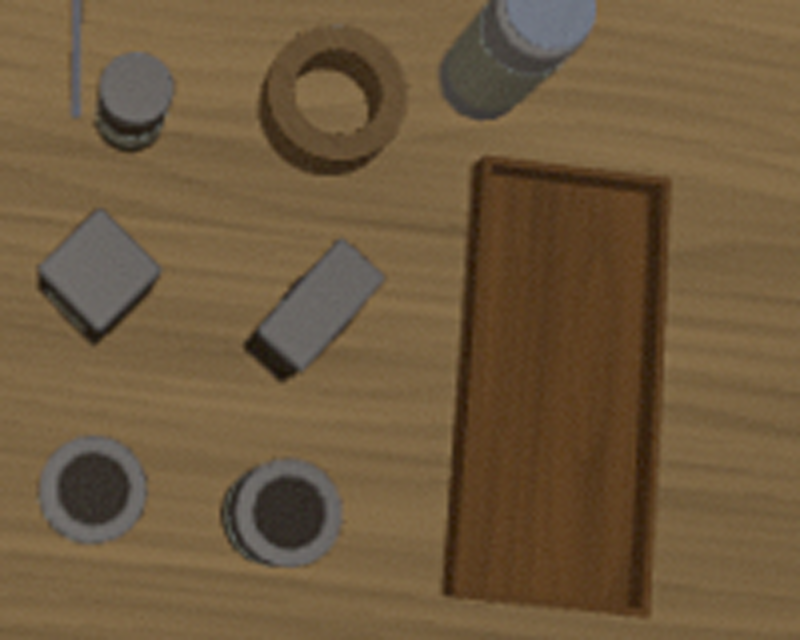

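View pics/c_case.png

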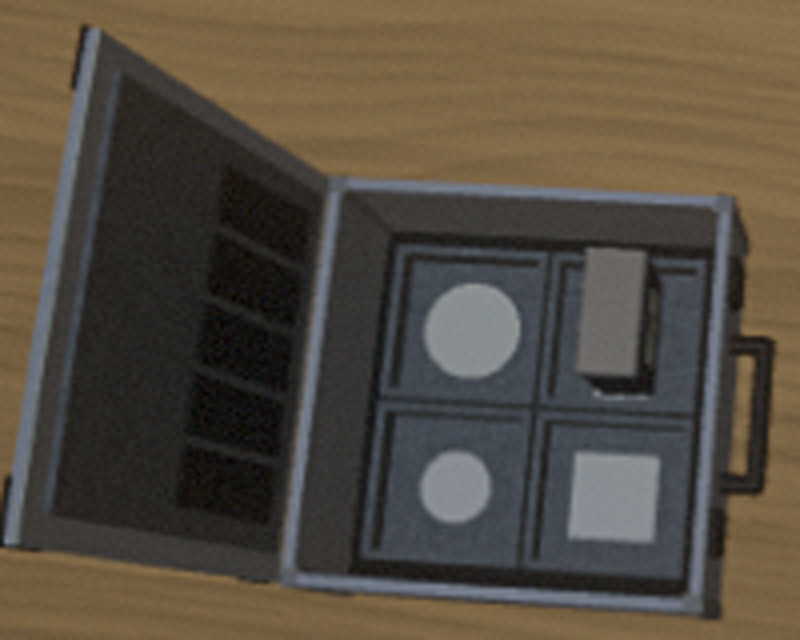

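```bash
python3 - <<'E'
from h import *
np.set_printoptions(precision=1,suppress=True)
def B(pts,z,o): return back('top',np.array(pts)/4+np.array(o)-0.375,z)
o1=(250,150);o2=(30,120)
def quad(n,pts,z,o):
    b=B(pts,z,o); e=np.diff(np.r_[b,b[:1]],axis=0); print(n,'c',b.mean(0),'len',np.hypot(*e.T),'ang',np.degrees(np.arctan2(e[:,1],e[:,0])))
quad('cube',[(100,208),(161,270),(96,333),(38,268)],76,o1)
quad('slab',[(342,239),(386,277),(298,371),(256,333)],76,o1)
print('drums,vial',B([(93,489),(290,512),(136,90)],76,o1))
quad('crate rim outer',[(484,155),(671,178),(651,616),(443,597)],30,o1)
quad('slab0',[(585,250),(647,250),(639,377),(577,375)],87,o2)
print('patch drum,vial,cube',B([(472,330),(455,487),(614,497)],11,o2))
quad('rim',[(335,180),(735,198),(712,612),(287,584)],100,o2)
# two-view height: triangulate drum/vial/cube from find_in? use side caps via reprojection
for n,x,y in [('drumA',446,-64),('drumB',446,-175),('cube',571,-53),('slab',560,-183),('vial',677,-65)]:
    print(n,proj('side',[[x,y,76],[x,y,0]]).ravel())
E
python3 - <<'E'
from h import *
im=cv2.imread('pics/side0.png')[:,:,::-1]
crop(im,220,140,380,270,'c_side',5)
E
```

```text
cube c [568.7 -55. ] len [48.7 50.7 48.4 48.7] ang [-129.9  140.4   47.8  -39.2]
slab c [ 562.7 -179.9] len [32.3 73.3 31.  72.8] ang [-125.7  142.    53.5  -37. ]
drums,vial [[ 448.2  -64.4]
 [ 447.5 -172.1]
 [ 674.2  -65.5]]
crate rim outer c [ 540.7 -333.8] len [115.3 258.8 121.7 260.6] ang [-90.6 179.6  90.2  -1.8]
slab0 c [586.8 152.7] len [35.1 72.4 34.6 71.4] ang [ -83.6 -175.1   94.7    5.3]
patch drum,vial,cube [[581.2 251.2]
 [486.1 245.6]
 [491.6 150.1]]
rim c [536.1 197. ] len [228.2 227.5 231.1 226.7] ang [ -86.4 -175.4   93.4    3.9]
drumA [316.9 223.9 314.3 247.2]
drumB [348.9 196.9 344.8 220.3]
cube [269.6 197.5 269.4 220.8]
slab [311.1 171.7 309.  195. ]
vial [240.2 173.1 241.4 196.3]
```

View pics/c_side.png

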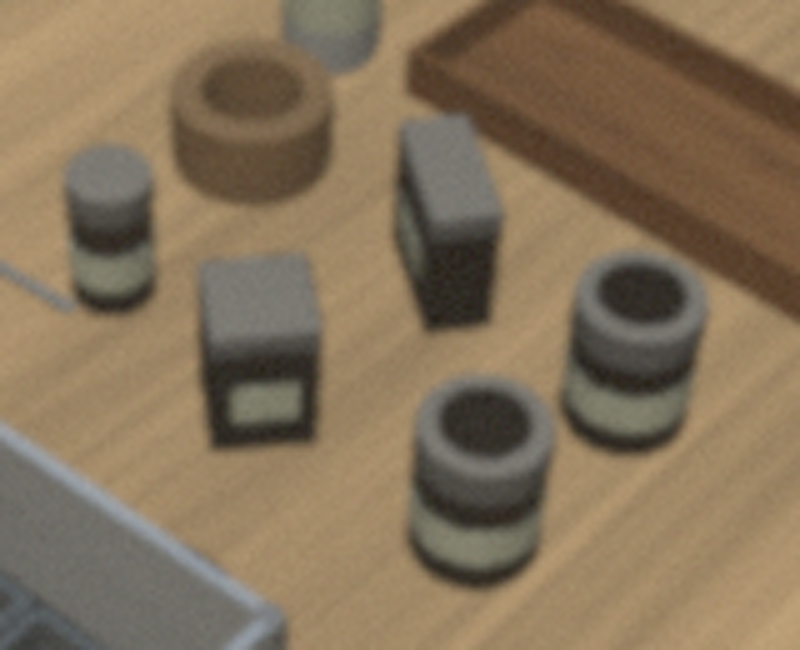

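```bash
python3 -m jog '[[[0,0,-0.2],[0,0,0]],[[0,0,-0.2],[0,0,0]],[[0,0,-0.2],[0,0,0.055]],[[0,0,0],[0,0,0.055]],[[0,0,0],[0,0,0.055]],[[0,0,0],[0,0,0.055]],[[0,0,0],[0,0,0.055]],[[0,0,0],[0,0,0.055]],[[0,0,0],[0,0,0]]]' -1; python3 -c "
from h import *
delta(562,-181,180,-37.7)"
```

```text
t: 2.88
ee_pos: [248.3, -600.6, 313.7]
eef_rot: [180.0, 0.0, -36.8]
ft_force: [-0.5, 0.0, 0.6]
width: 1.001
now [ 248.3 -600.6  313.7] [180.    0.  -36.8] w 1.001 j [ 58.  31.  14.  70.  -7.  79. -55.] t 2.9
TURN first (units) [0.     0.0001 0.0049] deg -0.9  SHIFT units [-0.0421 -2.619   0.6684]
```

```bash
python3 -m jog '[[[0,-0.15,0],[0,0,0.005]],[[0,-0.26,0],[0,0,0]],[[0,-0.26,0],[0,0,0]],[[0,-0.26,0],[0,0,0]],[[-0.01,-0.26,0.05],[0,0,0]],[[-0.01,-0.26,0.1],[0,0,0]],[[-0.01,-0.26,0.1],[0,0,0]],[[-0.01,-0.26,0.1],[0,0,0]],[[0,-0.26,0.1],[0,0,0]],[[0,-0.26,0.1],[0,0,0]]]'; python3 -m jog '[[[0,-0.13,0.12],[0,0,0]],[[0,0,0],[0,0,0]],[[0,0,0],[0,0,0]]]';  python3 -c "
from h import *
delta(562,-181,44,-37.7)
save('wrist','w1');save('top','t1')"
```

```text
t: 4.12
ee_pos: [548.2, -200.9, 203.5]
eef_rot: [-180.0, -0.0, -37.7]
ft_force: [0.3, 0.4, -0.4]
width: 1.001
t: 4.5
ee_pos: [562.5, -184.1, 180.7]
eef_rot: [179.9, -0.1, -37.9]
ft_force: [-0.8, -1.3, -0.4]
width: 1.001
now [ 562.5 -184.1  180.7] [ 1.799e+02 -1.000e-01 -3.790e+01] w 1.001 j [  11.   31.    8.   93.   -5.   57. -107.] t 4.5
TURN first (units) [ 0.0004 -0.0005 -0.0012] deg 0.2  SHIFT units [-0.0115 -0.0104  0.6836]
```

View pics/w1.png

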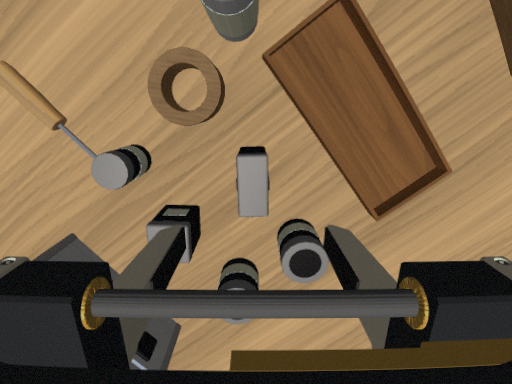

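View pics/t1.png

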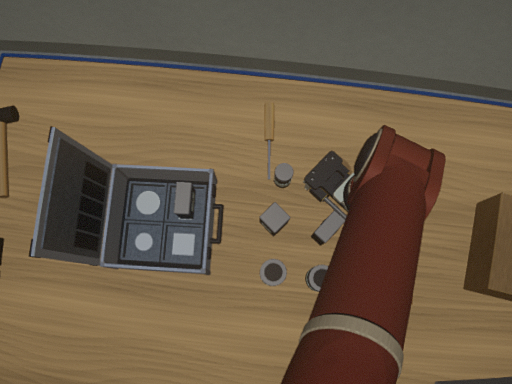

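```bash
python3 -c "
from h import *
b=back('wrist',[(238,157),(267,157),(269,215),(239,216)],76);print(b,b.mean(0))
d=b[3]-b[0];print(np.degrees(np.arctan2(d[1],d[0])))"
```

```text
[[ 597.97083527 -188.55800773]
 [ 578.59468562 -213.34442611]
 [ 523.38786355 -174.29349389]
 [ 543.79159138 -146.16759871]] [ 560.93624395 -180.59088161]
141.96000076746085
```

```bash
python3 -m jog '[[[-0.01,-0.015,0.1],[0,0,0]],[[0,0,0.15],[0,0,0]],[[0,0,0.15],[0,0,0]],[[0,0,0.15],[0,0,0]],[[0,0,0.1],[0,0,0]],[[0,0,0.03],[0,0,0]],[[0,0,0],[0,0,0]]]'; python3 -m jog '[[[0,0,0],[0,0,0]],[[0,0,0],[0,0,0]],[[0,0,0],[0,0,0]],[[0,0,0],[0,0,0]],[[0,0,0],[0,0,0]],[[0,0,0],[0,0,0]]]' 1 25
```

```text
t: 5.48
ee_pos: [563.5, -179.3, 44.6]
eef_rot: [-180.0, -0.1, -37.9]
ft_force: [0.0, 0.6, 0.3]
width: 1.001
t: 6.22
ee_pos: [563.2, -178.3, 43.8]
eef_rot: [180.0, 0.0, -37.8]
ft_force: [-0.5, -0.7, 0.3]
width: 0.401
```

```bash
python3 -m jog '[[[0,0,0],[0,0,0]],[[0,0,-0.1],[0,0,0]],[[0,0,-0.2],[0,0,0]],[[0,0,-0.1],[0,0,0]],[[0,0,0],[0,0,-0.05]],[[0,0,0],[0,0,-0.055]],[[0,0,0],[0,0,-0.055]],[[0,0,0],[0,0,-0.05]],[[0,0,0],[0,0,0]]]'; python3 -c "
from h import *
delta(605,-336,120,0)
save('wrist','w2')"
```

```text
t: 7.35
ee_pos: [562.5, -178.0, 123.0]
eef_rot: [-179.9, 0.1, -0.2]
ft_force: [-0.3, 0.0, -2.1]
width: 0.361
now [ 562.5 -178.   123. ] [-1.799e+02  1.000e-01 -2.000e-01] w 0.361 j [ 17.  34.  -3.  97.   2.  49. -77.] t 7.3
TURN first (units) [-0.0003  0.0005 -0.0009] deg 0.2  SHIFT units [0.2124 0.7899 0.015 ]
```

View pics/w2.png

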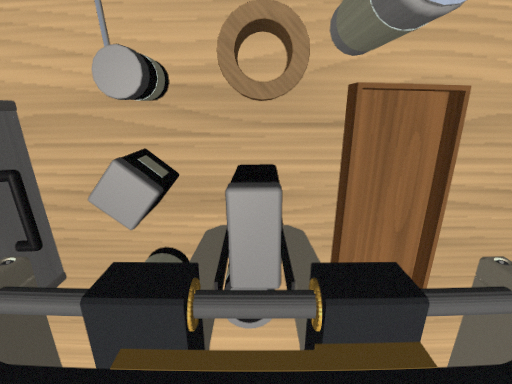

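```bash
python3 -m jog '[[[0.04,0.1,0],[0,0,0]],[[0.05,0.2,0],[0,0,0]],[[0.05,0.2,0],[0,0,0]],[[0.05,0.2,0],[0,0,0]],[[0.025,0.09,0],[0,0,0]],[[0,0,0.1],[0,0,0]],[[0,0,0],[0,0,0]]]'; python3 -c "
from h import *
delta(605,-336,50,0)
save('top','t2')"
```

```text
t: 8.28
ee_pos: [604.2, -335.1, 101.1]
eef_rot: [-179.8, 0.3, -0.2]
ft_force: [0.1, 0.2, -3.5]
width: 0.366
now [ 604.2 -335.1  101.1] [-179.8    0.3   -0.2] w 0.366 j [ 29.  44.  -3.  79.   2.  57. -65.] t 8.3
TURN first (units) [-0.001   0.0018 -0.0008] deg 0.2  SHIFT units [0.004  0.0046 0.2556]
```

View pics/t2.png

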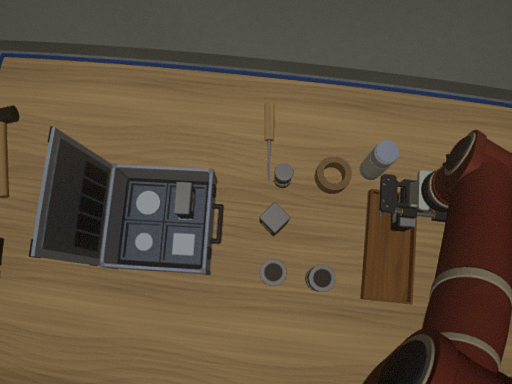

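```bash
python3 -m jog '[[[0,0,0.1],[0,0,0]],[[0,0,0.1],[0,0,0]],[[0,0,0.04],[0,0,0]],[[0,0,0.01],[0,0,0]],[[0,0,0.01],[0,0,0]],[[0,0,0],[0,0,0]]]';python3 -m jog '[[[0,0,0],[0,0,0]],[[0,0,0],[0,0,0]],[[0,0,0],[0,0,0]],[[0,0,0],[0,0,0]],[[0,0,0],[0,0,0]]]' 0.1
```

```text
t: 9.07
ee_pos: [606.5, -336.4, 52.4]
eef_rot: [180.0, -0.1, -0.1]
ft_force: [-0.5, -0.5, -2.7]
width: 0.365
t: 9.7
ee_pos: [606.2, -336.1, 51.8]
eef_rot: [-180.0, -0.0, -0.0]
ft_force: [1.2, -0.3, -0.2]
width: 0.451
```

```bash
python3 -m jog '[[[0,0,-0.1],[0,0,0]],[[0,0,-0.2],[0,0,0]],[[0,0,-0.2],[0,0,0]],[[0,0,-0.14],[0,0,-0.056]],[[0,0,0],[0,0,-0.056]],[[0,0,0],[0,0,-0.056]],[[0,0,0],[0,0,-0.056]],[[0,0,0],[0,0,-0.056]],[[0,0,0],[0,0,-0.056]],[[0,0,0],[0,0,-0.056]]]' -1; python3 -m jog '[[[0,0,0],[0,0,-0.056]],[[0,0,0],[0,0,-0.052]],[[0,0,0],[0,0,0]]]'; python3 -c "
from h import *
delta(447.5,-173,180,90)
read_camera('top')
np.set_printoptions(precision=1,suppress=True)
for t in ['drum1_mid','cube1_mid','slab1_mid']: print(t,[(np.array(d['position']),round(d['score'],2)) for d in place_of('top',t)])
"
```

```text
t: 10.95
ee_pos: [606.4, -336.7, 181.5]
eef_rot: [179.9, 0.0, 70.8]
ft_force: [0.4, -0.1, 0.2]
width: 0.999
t: 11.32
ee_pos: [606.3, -336.8, 181.1]
eef_rot: [179.9, 0.0, 89.8]
ft_force: [0.3, 0.0, -0.3]
width: 0.998
now [ 606.3 -336.8  181.1] [179.9   0.   89.8] w 0.998 j [ 41.  42. -26.  74.  19.  68.  13.] t 11.3
TURN first (units) [ 0.0005  0.0002 -0.0011] deg 0.2  SHIFT units [ 0.819  -0.7939  0.0055]
drum1_mid [(array([ 449.1, -172.4,   33.4]), 0.74)]
cube1_mid [(array([569.8, -55. ,  36.5]), 0.96)]
slab1_mid [(array([ 607.4, -339.3,   44.4]), 0.85), (array([487.1, 150.2,   8.1]), 0.39)]
```

```bash
python3 -m jog '[[[0.1,-0.1,0],[0,0,0]],[[0.16,-0.16,0],[0,0,0]],[[0.2,-0.18,0],[0,0,0]],[[0.2,-0.19,0],[0,0,0]],[[0.16,-0.16,0],[0,0,0]],[[0,0,0],[0,0,0]],[[0,0,0],[0,0,0]]]'; python3 -c "
from h import *
delta(448,-173,44,90)
save('wrist','w3')
read_camera('wrist')
print([(d['position'],d['score']) for d in place_of('wrist','drum1_mid')])"
```

```text
t: 12.4
ee_pos: [449.3, -172.8, 180.4]
eef_rot: [179.9, 0.1, 89.9]
ft_force: [0.0, -1.1, -0.3]
width: 1.002
now [ 449.3 -172.8  180.4] [1.799e+02 1.000e-01 8.990e+01] w 1.002 j [ 40.  24. -30. 109.  15.  51.   2.] t 12.4
TURN first (units) [ 0.0006  0.0004 -0.0007] deg 0.1  SHIFT units [-0.0009 -0.0063  0.6819]
[]
```

View pics/w3.png

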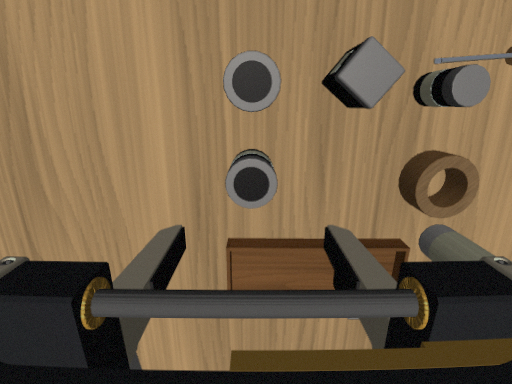

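```bash
python3 -c "
from h import *
print(back('wrist',[(251,184),(251,81)],76))"; python3 -m jog '[[[0,-0.005,0.1],[0,0,0]],[[0,0,0.15],[0,0,0]],[[0,0,0.15],[0,0,0]],[[0,0,0.15],[0,0,0]],[[0,0,0.1],[0,0,0]],[[0,0,0.03],[0,0,0]],[[0,0,0],[0,0,0]]]'; python3 -m jog '[[[0,0,0],[0,0,0]],[[0,0,0],[0,0,0]],[[0,0,0],[0,0,0]],[[0,0,0],[0,0,0]],[[0,0,0],[0,0,0]],[[0,0,0],[0,0,0]],[[0,0,-0.1],[0,0,0]],[[0,0,-0.2],[0,0,0]],[[0,0,-0.1],[0,0,0]],[[0,0,0],[0,0,0]]]' 1 25;  python3 -c "
from h import *
delta(472,-336,50,90)"
```

```text
[[ 445.48824562 -170.28971169]
 [ 446.12619699  -63.1599055 ]]
t: 13.42
ee_pos: [447.8, -172.3, 43.6]
eef_rot: [180.0, -0.0, 89.9]
ft_force: [-0.1, 0.7, 0.9]
width: 0.999
t: 14.68
ee_pos: [448.4, -172.3, 124.5]
eef_rot: [179.8, 0.0, 89.9]
ft_force: [0.6, 0.4, -3.3]
width: 0.614
now [ 448.4 -172.3  124.5] [179.8   0.   89.9] w 0.614 j [ 38.  28. -28. 113.  19.  43.  -1.] t 14.7
TURN first (units) [ 0.0011  0.0002 -0.0003] deg 0.1  SHIFT units [-0.8187  0.1178  0.3726]
```

```bash
python3 -m jog '[[[-0.1,0.01,0],[0,0,0]],[[-0.2,0.03,0],[0,0,0]],[[-0.2,0.03,0],[0,0,0]],[[-0.2,0.03,0],[0,0,0]],[[-0.12,0.018,0],[0,0,0]],[[0,0,0.12],[0,0,0]],[[0,0,0.15],[0,0,0]],[[0,0,0.06],[0,0,0]],[[0,0,0.02],[0,0,0]],[[0,0,0.015],[0,0,0]]]';python3 -m jog '[[[0,0,0],[0,0,0]],[[0,0,0],[0,0,0]],[[0,0,0],[0,0,0]]]'; python3 -c "
from h import *
delta(472,-336,50,90);save('top','t3')"
```

```text
t: 15.92
ee_pos: [471.4, -336.2, 51.1]
eef_rot: [179.9, 0.0, 90.0]
ft_force: [0.5, -0.1, -2.2]
width: 0.615
t: 16.3
ee_pos: [471.0, -336.3, 51.3]
eef_rot: [180.0, 0.0, 89.9]
ft_force: [0.7, 0.1, -2.2]
width: 0.614
now [ 471.  -336.3   51.3] [180.    0.   89.9] w 0.614 j [ 48.  41. -24. 102.  24.  42.  12.] t 16.3
TURN first (units) [ 0.0002  0.0002 -0.0003] deg 0.1  SHIFT units [0.0013 0.0049 0.0063]
```

View pics/t3.png

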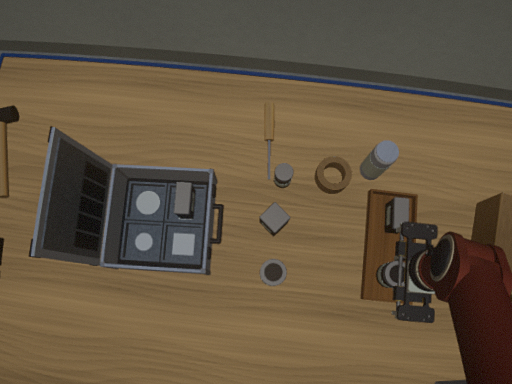

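```bash
python3 -m jog '[[[0,0,0],[0,0,0]],[[0,0,0],[0,0,0]],[[0,0,0],[0,0,0]],[[0,0,0],[0,0,0]],[[0,0,-0.1],[0,0,0]],[[0,0,-0.2],[0,0,0]],[[0,0,-0.2],[0,0,0]],[[0,0,-0.15],[0,0,-0.05]],[[0,0,0],[0,0,-0.055]],[[0,0,0],[0,0,-0.055]]]' -0.7; python3 -m jog '[[[0,0,0],[0,0,-0.055]],[[0,0,0],[0,0,-0.055]],[[0,0,0],[0,0,-0.055]],[[0,0,0],[0,0,-0.055]],[[0,0,0],[0,0,-0.055]],[[0,0,0],[0,0,-0.055]],[[0,0,0],[0,0,-0.01]],[[0,0,0],[0,0,0]]]' -1; python3 -c "
from h import *
delta(447,-64,180,180)"
```

```text
t: 17.6
ee_pos: [470.8, -336.2, 181.4]
eef_rot: [180.0, 0.1, 119.1]
ft_force: [-0.2, -0.7, 1.4]
width: 0.851
t: 18.6
ee_pos: [470.7, -336.1, 180.7]
eef_rot: [180.0, -0.0, 179.8]
ft_force: [0.1, -0.6, 1.3]
width: 1.001
now [ 470.7 -336.1  180.7] [180.   -0.  179.8] w 1.001 j [ 64.  38. -53.  94.  33.  65.  92.] t 18.6
TURN first (units) [ 0.0001 -0.     -0.001 ] deg 0.2  SHIFT units [0.1184 1.3606 0.0034]
```

```bash
python3 -m jog '[[[0.01,0.1,0],[0,0,0]],[[0.02,0.2,0],[0,0,0]],[[0.02,0.22,0],[0,0,0]],[[0.02,0.22,0],[0,0,0]],[[0.02,0.22,0],[0,0,0]],[[0.02,0.22,0],[0,0,0]],[[0.01,0.13,0],[0,0,0]],[[0,0.05,0],[0,0,0]],[[0,0,0],[0,0,0]]]'; python3 -c "
from h import *
delta(447,-64,44,180)
save('wrist','w4');read_camera('top')
np.set_printoptions(precision=1,suppress=True)
for t in ['drum1_mid','cube1_mid']: print(t,[(np.array(d['position']),round(d['score'],2)) for d in place_of('top',t)])"
```

```text
t: 19.73
ee_pos: [446.9, -63.6, 180.9]
eef_rot: [-180.0, 0.0, -180.0]
ft_force: [0.3, -0.0, 0.3]
width: 0.999
now [446.9 -63.6 180.9] [-180.    0. -180.] w 0.999 j [ 45.  27. -56. 113.  28.  55.  64.] t 19.7
TURN first (units) [-0.0002  0.0001  0.0001] deg -0.0  SHIFT units [-0.0007 -0.002   0.6846]
drum1_mid [(array([ 477. , -337. ,   39.8]), 0.58)]
cube1_mid [(array([571.4, -54.9,  36.7]), 0.74)]
```

View pics/w4.png

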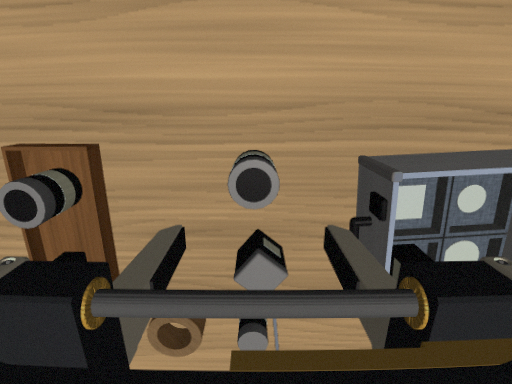

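```bash
python3 -m jog '[[[0,0,0.1],[0,0,0]],[[0,0,0.15],[0,0,0]],[[0,0,0.15],[0,0,0]],[[0,0,0.15],[0,0,0]],[[0,0,0.1],[0,0,0]],[[0,0,0.03],[0,0,0]],[[0,0,0],[0,0,0]]]'; python3 -m jog '[[[0,0,0],[0,0,0]],[[0,0,0],[0,0,0]],[[0,0,0],[0,0,0]],[[0,0,0],[0,0,0]],[[0,0,0],[0,0,0]],[[0,0,0],[0,0,0]],[[0,0,-0.1],[0,0,0]],[[0,0,-0.2],[0,0,0]],[[0,0,-0.2],[0,0,0]],[[0,0,-0.2],[0,0,0]]]' 1 25;  python3 -c "
from h import *
delta(580,249,200,180)"
```

```text
t: 20.8
ee_pos: [447.2, -64.4, 44.8]
eef_rot: [180.0, -0.0, 179.9]
ft_force: [0.2, -0.1, -0.5]
width: 0.999
t: 22.05
ee_pos: [445.8, -63.9, 185.1]
eef_rot: [180.0, -0.1, 180.0]
ft_force: [-0.5, -0.7, -4.4]
width: 0.616
now [445.8 -63.9 185.1] [ 1.8e+02 -1.0e-01  1.8e+02] w 0.616 j [ 45.  27. -57. 112.  28.  55.  65.] t 22.1
TURN first (units) [ 0.0003 -0.0008 -0.0001] deg 0.0  SHIFT units [-0.671   1.5646 -0.0745]
```

```bash
python3 -m jog '[[[-0.03,0.08,-0.1],[0,0,0]],[[-0.08,0.2,-0.02],[0,0,0]],[[-0.09,0.22,0],[0,0,0]],[[-0.09,0.22,0],[0,0,0]],[[-0.09,0.2,0],[0,0,0]],[[-0.06,0.15,0],[0,0,0]],[[0,0,0],[0,0,-0.055]],[[0,0,0],[0,0,-0.055]],[[0,0,0],[0,0,-0.055]],[[0,0,0],[0,0,-0.055]]]'; python3 -m jog '[[[0,0,0],[0,0,-0.055]],[[0,0,0],[0,0,-0.055]],[[0,0,0],[0,0,-0.055]],[[0,0,0],[0,0,-0.05]],[[0,0,0],[0,0,0]]]';  python3 -c "
from h import *
delta(580,249,200,260)"
```

```text
t: 23.3
ee_pos: [534.2, 149.4, 207.3]
eef_rot: [179.9, -0.2, -140.1]
ft_force: [-0.4, 0.1, -3.4]
width: 0.614
t: 23.92
ee_pos: [534.4, 149.3, 207.3]
eef_rot: [179.8, -0.1, -101.8]
ft_force: [-0.1, -1.3, -3.1]
width: 0.615
now [534.4 149.3 207.3] [ 1.798e+02 -1.000e-01 -1.018e+02] w 0.615 j [ 22.  43. -72.  95.  42.  74. 110.] t 23.9
TURN first (units) [ 0.0009 -0.0003 -0.0102] deg 1.8  SHIFT units [-0.5303 -0.1379  0.0367]
```

```bash
python3 -m jog '[[[-0.1,-0.02,0],[0,0,-0.01]],[[-0.1,-0.03,0],[0,0,0]],[[-0.1,-0.03,0],[0,0,0]],[[0,0,0],[0,0,0]]]';  python3 -c "
from h import *
delta(580,249,200,260)"
```

```text
t: 24.42
ee_pos: [561.3, 207.5, 208.3]
eef_rot: [179.9, 0.0, -99.9]
ft_force: [0.0, -0.9, -3.7]
width: 0.611
now [561.3 207.5 208.3] [179.9   0.  -99.9] w 0.611 j [ 14.  46. -70.  88.  44.  77. 109.] t 24.4
TURN first (units) [0.0004 0.0002 0.0003] deg -0.1  SHIFT units [-0.2204 -0.0561  0.0416]
```

Joint 3 is relaxing. Continue and check the pocket before lowering.

```bash
python3 -m jog '[[[-0.08,-0.02,0],[0,0,0]],[[-0.08,-0.02,0],[0,0,0]],[[-0.06,-0.016,0],[0,0,0]],[[0,0,0],[0,0,0]],[[0,0,0],[0,0,0]]]';  python3 -c "
from h import *
delta(580,249,56,260);save('top','t4');save('side','s4');save('wrist','w5')"
```

```text
t: 25.05
ee_pos: [580.5, 247.0, 208.6]
eef_rot: [180.0, -0.0, -100.0]
ft_force: [0.3, 0.1, -2.8]
width: 0.612
now [580.5 247.  208.6] [ 180.   -0. -100.] w 0.612 j [  8.  48. -69.  83.  44.  80. 108.] t 25.1
TURN first (units) [ 0.0001 -0.0003  0.0002] deg -0.0  SHIFT units [-0.0094  0.004   0.763 ]
```

View pics/t4.png

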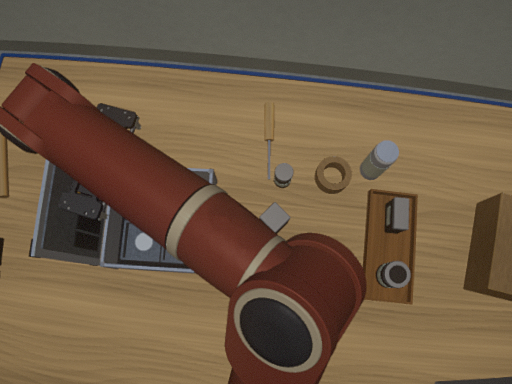

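View pics/s4.png

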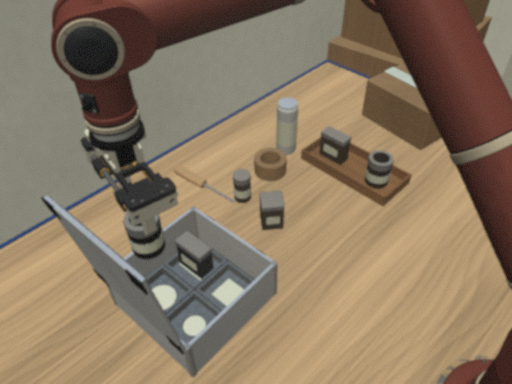

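View pics/w5.png

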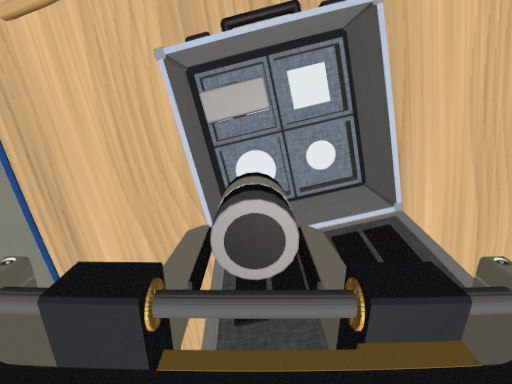

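```bash
python3 -c "
from h import *
print(back('wrist',[(321,155),(309,86)],11))
# rim corners inner/outer
print(back('wrist',[(160,52),(379,4),(400,209)],100))
print(back('wrist',[(201,93),(266,76),(271,109),(207,121)],87))"
```

```text
[[483.5906479  246.87005835]
 [489.45231677 151.94396053]]
[[649.30278805  97.19372781]
 [430.71700802  91.6661763 ]
 [416.71284792 307.95767964]]
[[619.83011941 141.70749139]
 [548.14912318 137.07833401]
 [548.24427465 171.31586008]
 [619.90591257 171.58116835]]
```

```bash
python3 -m jog '[[[-0.013,0,0.08],[0,0,0]],[[0,0,0.12],[0,0,0]],[[0,0,0.12],[0,0,0]],[[0,0,0.12],[0,0,0]],[[0,0,0.1],[0,0,0]],[[0,0,0],[0,0,0]]]';  python3 -c "
from h import *
delta(580,250,56,260);save('side','s5')"
```

```text
t: 25.95
ee_pos: [580.1, 248.6, 98.4]
eef_rot: [179.8, -0.2, -99.9]
ft_force: [-0.0, 0.9, -2.0]
width: 0.612
now [580.1 248.6  98.4] [179.8  -0.2 -99.9] w 0.612 j [  7.  54. -64.  90.  51.  70. 103.] t 25.9
TURN first (units) [ 0.0009 -0.001   0.0003] deg -0.1  SHIFT units [-0.0067  0.0016  0.2121]
```

View pics/s5.png

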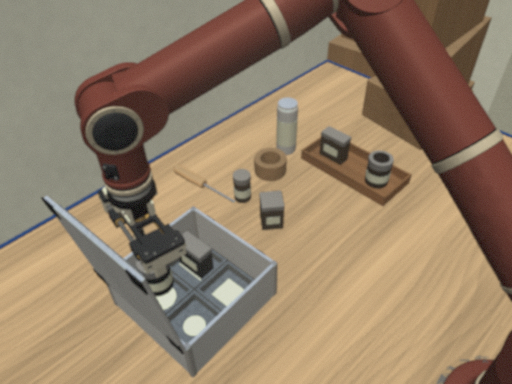

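```bash
python3 -m jog '[[[-0.005,0,0.08],[0,0,0]],[[0,0,0.08],[0,0,0]],[[0,0,0.03],[0,0,0]],[[0,0,0.015],[0,0,0]],[[0,0,0],[0,0,0]]]';  python3 -c "
from h import *
delta(580,250,56,260)"
```

```text
t: 26.62
ee_pos: [581.2, 251.1, 59.9]
eef_rot: [-180.0, 0.0, -99.9]
ft_force: [-0.1, 0.0, -2.8]
width: 0.615
now [581.2 251.1  59.9] [-180.     0.   -99.9] w 0.615 j [  6.  56. -62.  92.  54.  66. 101.] t 26.6
TURN first (units) [-0.      0.0001  0.0003] deg -0.1  SHIFT units [0.0063 0.0051 0.0193]
```

```bash
python3 -m jog '[[[0,0,0.01],[0,0,0]],[[0,0,0.01],[0,0,0]],[[0,0,0],[0,0,0]],[[0,0,0],[0,0,0]]]'; python3 -m jog '[[[0,0,0],[0,0,0]],[[0,0,0],[0,0,0]],[[0,0,0],[0,0,0]],[[0,0,0],[0,0,0]],[[0,0,0],[0,0,0]]]' -0.5
```

```text
t: 27.12
ee_pos: [581.4, 251.1, 56.1]
eef_rot: [-180.0, 0.0, -100.0]
ft_force: [-0.4, -0.5, -1.2]
width: 0.614
t: 27.75
ee_pos: [581.2, 251.0, 55.9]
eef_rot: [-180.0, 0.0, -99.9]
ft_force: [0.1, -0.1, 0.5]
width: 0.751
```

```bash
python3 -m jog '[[[0,0,-0.08],[0,0,0]],[[0,0,-0.12],[0,0,0]],[[0,0,-0.15],[0,0,0]],[[0,0,-0.15],[0,0,0]],[[0,0,-0.15],[0,0,0]],[[0,0,-0.1],[0,0,0]],[[0.1,0,0],[0,0,0]],[[0.2,0,0],[0,0,0]],[[0.2,0,0],[0,0,0]],[[0.2,0,0],[0,0,0]]]'; python3 -m jog '[[[0.2,0,0],[0,0,0]],[[0.2,0,0],[0,0,0]],[[0.2,0,0],[0,0,0]],[[0,0,0],[0,0,0.055]],[[0,0,0],[0,0,0.055]],[[0,0,0],[0,0,0.055]],[[0,0,0],[0,0,0.055]],[[0,0,0],[0,0,0.055]],[[0,0,0],[0,0,0.055]],[[0,0,0],[0,0,0.055]]]' -1;python3 -m jog '[[[0,0,0],[0,0,0.055]],[[0,0,0],[0,0,0.055]],[[0,0,0],[0,0,0.055]],[[0,0,0],[0,0,0.055]],[[0,0,0],[0,0,0.055]],[[0,0,0],[0,0,0]]]' -1;  python3 -c "
from h import *
delta(570,-55,180,139.8);save('top','t5')"
```

```text
t: 29.0
ee_pos: [556.7, 111.9, 206.5]
eef_rot: [-180.0, -0.0, -99.9]
ft_force: [-0.1, 0.1, -0.2]
width: 0.743
t: 30.25
ee_pos: [536.1, -4.8, 206.6]
eef_rot: [180.0, 0.0, -169.5]
ft_force: [-0.2, -0.3, -0.7]
width: 0.998
t: 31.0
ee_pos: [536.2, -4.6, 206.7]
eef_rot: [180.0, 0.1, 141.4]
ft_force: [0.6, 0.4, 0.5]
width: 0.999
now [536.2  -4.6 206.7] [1.800e+02 1.000e-01 1.414e+02] w 0.999 j [ 25.  29. -42.  99.  22.  60.  28.] t 31.0
TURN first (units) [0.0001 0.0003 0.009 ] deg -1.6  SHIFT units [-0.2916 -0.0835  0.1333]
```

View pics/t5.png

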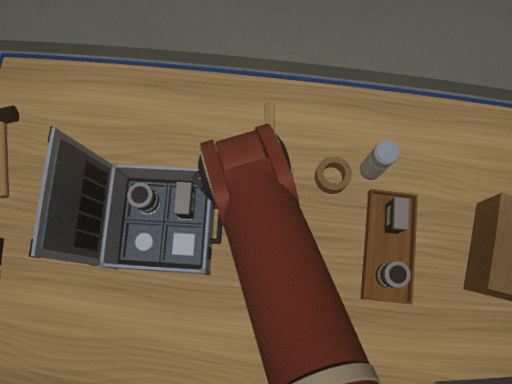

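Drum A stands in its pocket (cap at pixel 142,195), and the crate holds the slab and drum B. Move on to the cube.

```bash
python3 -m jog '[[[-0.09,-0.02,0.03],[0,0,0.009]],[[-0.12,-0.04,0.05],[0,0,0]],[[-0.08,-0.02,0.05],[0,0,0]],[[0,0,0],[0,0,0]],[[0,0,0],[0,0,0]]]';  python3 -c "
from h import *
delta(570,-55,44,139.8);save('wrist','w6')"
```

```text
t: 31.68
ee_pos: [570.3, -53.9, 179.6]
eef_rot: [180.0, -0.1, 139.7]
ft_force: [-0.5, -0.6, 0.5]
width: 0.996
now [570.3 -53.9 179.6] [ 1.800e+02 -1.000e-01  1.397e+02] w 0.996 j [ 28.  34. -39.  95.  24.  60.  30.] t 31.7
TURN first (units) [ 0.0002 -0.0004 -0.0007] deg 0.1  SHIFT units [-0.0025 -0.0052  0.6781]
```

View pics/w6.png

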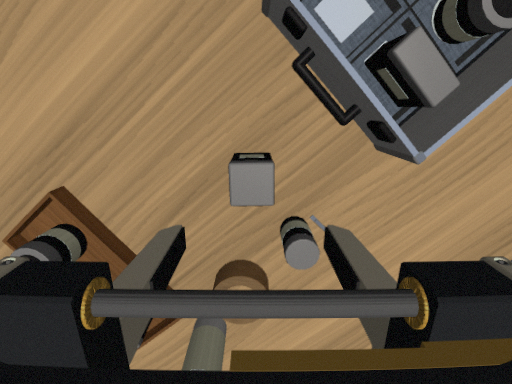

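```bash
python3 -m jog '[[[0,-0.003,0.1],[0,0,0]],[[0,0,0.15],[0,0,0]],[[0,0,0.15],[0,0,0]],[[0,0,0.15],[0,0,0]],[[0,0,0.1],[0,0,0]],[[0,0,0.03],[0,0,0]],[[0,0,0],[0,0,0]]]'; python3 -m jog '[[[0,0,0],[0,0,0]],[[0,0,0],[0,0,0]],[[0,0,0],[0,0,0]],[[0,0,0],[0,0,0]],[[0,0,0],[0,0,0]],[[0,0,0],[0,0,0]],[[0,0,-0.1],[0,0,0]],[[0,0,-0.2],[0,0,0]],[[0,0,-0.2],[0,0,0]],[[0,0,-0.2],[0,0,0]]]' 1 25; python3 -m jog '[[[0,0,-0.1],[0,0,0]],[[0,0,0],[0,0,0.05]],[[0,0,0],[0,0,0.055]],[[0,0,0],[0,0,0.055]],[[0,0,0],[0,0,0.055]],[[0,0,0],[0,0,0.04]],[[0,0,0],[0,0,0]]]';  python3 -c "
from h import *
delta(490.5,150,200,93.6)"
```

```text
t: 32.6
ee_pos: [570.4, -54.4, 44.3]
eef_rot: [180.0, 0.0, 139.7]
ft_force: [0.5, -0.3, 0.7]
width: 1.001
t: 33.85
ee_pos: [569.6, -54.9, 184.4]
eef_rot: [-180.0, -0.1, 139.6]
ft_force: [0.7, -0.8, -1.9]
width: 0.536
t: 34.72
ee_pos: [569.6, -54.7, 203.2]
eef_rot: [-179.9, -0.0, 93.8]
ft_force: [0.2, -0.1, -2.0]
width: 0.534
now [569.6 -54.7 203.2] [-179.9   -0.    93.8] w 0.534 j [ 21.  30. -28.  93.  16.  61.  -8.] t 34.7
TURN first (units) [-0.0003 -0.      0.0014] deg -0.2  SHIFT units [ 1.0465 -0.3306  0.0161]
```

```bash
python3 -m jog '[[[0.1,-0.03,0],[0,0,0]],[[0.2,-0.06,0],[0,0,0]],[[0.2,-0.07,0],[0,0,0]],[[0.2,-0.07,0],[0,0,0]],[[0.2,-0.06,0],[0,0,0]],[[0.14,-0.04,0],[0,0,0]],[[0,0,0],[0,0,0]],[[0,0,0],[0,0,0]]]';  python3 -c "
from h import *
delta(490.5,150,56,93.6);save('wrist','w7');save('side','s6')"
```

```text
t: 35.72
ee_pos: [490.4, 147.8, 203.7]
eef_rot: [-180.0, 0.0, 93.8]
ft_force: [-0.9, -0.0, -2.1]
width: 0.532
now [490.4 147.8 203.7] [-180.     0.    93.8] w 0.532 j [  2.  25. -30. 103.  15.  56. -31.] t 35.7
TURN first (units) [-0.0001  0.0002  0.001 ] deg -0.2  SHIFT units [0.0109 0.0012 0.7383]
```

View pics/w7.png

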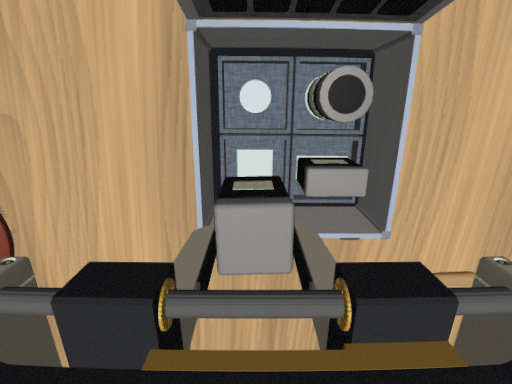

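View pics/s6.png

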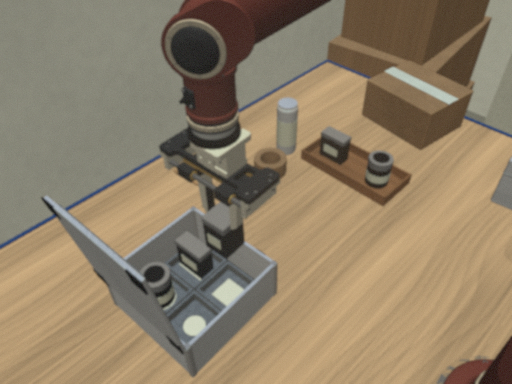

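```bash
python3 -m jog '[[[0.008,0.004,0.08],[0,0,0]],[[0,0,0.12],[0,0,0]],[[0,0,0.14],[0,0,0]],[[0,0,0.14],[0,0,0]],[[0,0,0.12],[0,0,0]],[[0,0,0.08],[0,0,0]],[[0,0,0.03],[0,0,0]],[[0,0,0.01],[0,0,0]],[[0,0,0],[0,0,0]],[[0,0,0],[0,0,0]]]';  python3 -c "
from h import *
delta(490.5,150,56,93.6)"
```

```text
t: 37.08
ee_pos: [491.9, 150.1, 60.5]
eef_rot: [179.9, -0.0, 93.7]
ft_force: [-0.5, -0.4, -2.2]
width: 0.535
now [491.9 150.1  60.5] [179.9  -0.   93.7] w 0.535 j [ -3.  36. -24. 112.  23.  37. -39.] t 37.1
TURN first (units) [ 0.0005 -0.0001  0.0007] deg -0.1  SHIFT units [ 0.0002 -0.0071  0.0224]
```

```bash
python3 -m jog '[[[0,-0.003,0.01],[0,0,0]],[[0,0,0.01],[0,0,0]],[[0,0,0],[0,0,0]]]'; python3 -m jog '[[[0,0,0],[0,0,0]],[[0,0,0],[0,0,0]],[[0,0,0],[0,0,0]],[[0,0,0],[0,0,0]]]' -0.35;  python3 -m jog '[[[0,0,-0.08],[0,0,0]],[[0,0,-0.12],[0,0,0]],[[0,0,-0.15],[0,0,0]],[[0,0,-0.15],[0,0,0]],[[0,0,-0.15],[0,0,0]],[[0,0,-0.1],[0,0,0]],[[0,0,0],[0,0,0]]]'; python3 -c "
from h import *
delta(675,-65,180,180)
save('wrist','w8')
read_camera('side')
np.set_printoptions(precision=1,suppress=True)
for t in ['vial1_mid','cube1_mid','drum1_mid']: print(t,[(np.array(d['position']),round(d['score'],2)) for d in place_of('side',t)])"
```

```text
t: 37.45
ee_pos: [490.7, 149.7, 55.6]
eef_rot: [-180.0, 0.0, 93.7]
ft_force: [-0.2, 0.2, -2.5]
width: 0.533
t: 37.95
ee_pos: [490.9, 149.9, 55.9]
eef_rot: [180.0, -0.0, 93.7]
ft_force: [-0.5, 0.2, -0.3]
width: 0.675
t: 38.83
ee_pos: [491.8, 150.5, 208.1]
eef_rot: [179.7, -0.1, 93.7]
ft_force: [0.4, -1.1, 0.6]
width: 0.675
now [491.8 150.5 208.1] [ 1.797e+02 -1.000e-01  9.370e+01] w 0.675 j [  2.  25. -31. 102.  15.  57. -31.] t 38.8
TURN first (units) [ 0.0015  0.0008 -0.4793] deg 86.3  SHIFT units [-0.916  -1.0775  0.1405]
vial1_mid []
cube1_mid [(array([493.3, 152.2,  49.2]), 0.94)]
drum1_mid [(array([ 473. , -339.7,   41.3]), 0.94)]
```

View pics/w8.png

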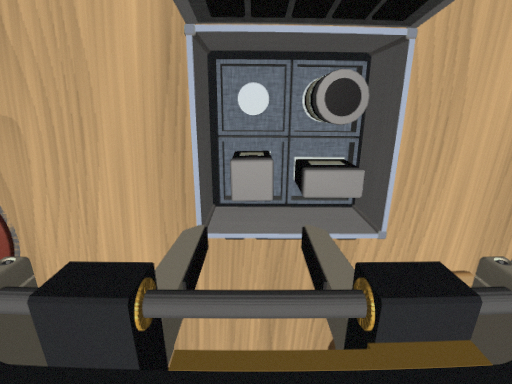

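```bash
python3 -m jog '[[[-0.1,-0.1,0],[0,0,0]],[[-0.15,-0.2,0],[0,0,0]],[[-0.2,-0.22,0],[0,0,0]],[[-0.2,-0.22,0],[0,0,0]],[[-0.17,-0.22,0],[0,0,0]],[[-0.09,-0.11,0.03],[0,0,-0.05]],[[0,0,0.03],[0,0,-0.055]],[[0,0,0.03],[0,0,-0.055]],[[0,0,0.03],[0,0,-0.055]],[[0,0,0],[0,0,-0.055]]]' -0.45; python3 -m jog '[[[0,0,0],[0,0,-0.055]],[[0,0,0],[0,0,-0.055]],[[0,0,0],[0,0,-0.055]],[[0,0,0],[0,0,-0.045]],[[0,0,0],[0,0,0]],[[0,0,0],[0,0,0]]]';  python3 -c "
from h import *
delta(675,-65.5,44,180)
save('wrist','w9')"
```

```text
t: 40.33
ee_pos: [288.3, -45.6, 181.1]
eef_rot: [-180.0, -0.1, 142.7]
ft_force: [-0.1, -0.6, -0.1]
width: 0.724
t: 41.08
ee_pos: [288.9, -45.7, 181.6]
eef_rot: [180.0, -0.0, -180.0]
ft_force: [-0.1, 0.3, 0.6]
width: 0.725
now [288.9 -45.7 181.6] [ 180.   -0. -180.] w 0.725 j [ 40.   7. -39. 133.   6.  42.  87.] t 41.1
TURN first (units) [ 0.0001 -0.0002  0.0001] deg -0.0  SHIFT units [-1.9305 -0.0991  0.688 ]
```

View pics/w9.png

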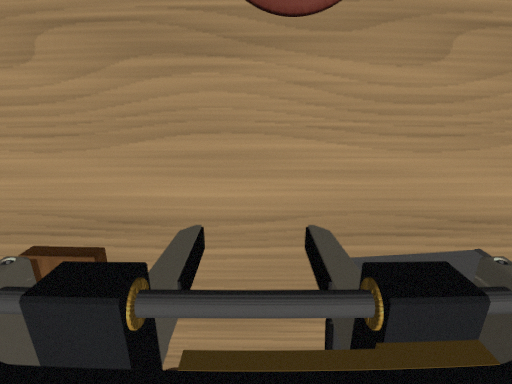

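```bash
python3 -m jog '[[[-0.1,0,0],[0,0,0]],[[-0.2,-0.01,0],[0,0,0]],[[-0.22,-0.01,0],[0,0,0]],[[-0.24,-0.02,0],[0,0,0]],[[-0.24,-0.02,0],[0,0,0]],[[-0.24,-0.01,0],[0,0,0]],[[-0.24,-0.01,0],[0,0,0]],[[-0.22,-0.01,0],[0,0,0]],[[-0.15,-0.01,0],[0,0,0]],[[-0.08,0,0],[0,0,0]]]'; python3 -m jog '[[[0,0,0],[0,0,0]],[[0,0,0],[0,0,0]]]'; python3 -c "
from h import *
delta(675,-65.5,44,180)
save('wrist','w10')"
```

```text
t: 42.38
ee_pos: [676.2, -65.0, 180.4]
eef_rot: [180.0, -0.1, -180.0]
ft_force: [-0.7, -0.3, -0.0]
width: 0.726
t: 42.62
ee_pos: [674.3, -64.8, 181.4]
eef_rot: [-180.0, -0.1, -179.9]
ft_force: [0.6, 0.4, -0.3]
width: 0.728
now [674.3 -64.8 181.4] [-1.800e+02 -1.000e-01 -1.799e+02] w 0.728 j [ 20.  41. -32.  77.  22.  68.  77.] t 42.6
TURN first (units) [-0.     -0.0004  0.0007] deg -0.1  SHIFT units [-0.0037 -0.0036  0.6872]
```

View pics/w10.png

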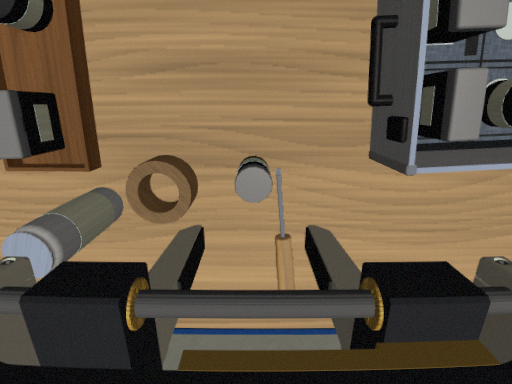

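```bash
python3 -m jog '[[[-0.003,-0.003,0.1],[0,0,0]],[[0,0,0.15],[0,0,0]],[[0,0,0.15],[0,0,0]],[[0,0,0.15],[0,0,0]],[[0,0,0.1],[0,0,0]],[[0,0,0.03],[0,0,0]],[[0,0,0],[0,0,0]]]'; python3 -m jog '[[[0,0,0],[0,0,0]],[[0,0,0],[0,0,0]],[[0,0,0],[0,0,0]],[[0,0,0],[0,0,0]],[[0,0,0],[0,0,0]],[[0,0,0],[0,0,0]],[[0,0,-0.1],[0,0,0]],[[0,0,-0.2],[0,0,0]],[[0,0,-0.2],[0,0,0]],[[0,0,-0.2],[0,0,0]]]' 1 25;  python3 -c "
from h import *
delta(535,120,210,180)"
```

```text
t: 43.55
ee_pos: [676.0, -65.4, 46.3]
eef_rot: [180.0, 0.0, -179.9]
ft_force: [0.1, -0.9, 0.7]
width: 0.725
t: 44.8
ee_pos: [675.0, -65.1, 187.1]
eef_rot: [180.0, -0.1, -179.8]
ft_force: [0.7, 0.5, -3.0]
width: 0.436
now [675.  -65.1 187.1] [ 1.800e+02 -1.000e-01 -1.798e+02] w 0.436 j [ 20.  41. -32.  76.  22.  69.  77.] t 44.8
TURN first (units) [ 0.0002 -0.0004  0.0009] deg -0.2  SHIFT units [ 0.6998  0.9255 -0.1145]
```

```bash
python3 -m jog '[[[0,0,-0.1],[0,0,0]],[[0,0,-0.02],[0,0,-0.05]],[[0,0,0],[0,0,-0.055]],[[0,0,0],[0,0,-0.055]],[[0,0,0],[0,0,-0.055]],[[0,0,0],[0,0,-0.055]],[[0,0,0],[0,0,-0.055]],[[0,0,0],[0,0,-0.055]],[[0,0,0],[0,0,-0.055]],[[0,0,0],[0,0,0]]]';  python3 -c "
from h import *
delta(485,246,208,-101.7)"
```

```text
t: 46.05
ee_pos: [675.1, -65.6, 209.5]
eef_rot: [179.9, 0.0, -101.7]
ft_force: [-0.3, -0.5, -3.0]
width: 0.438
now [675.1 -65.6 209.5] [ 179.9    0.  -101.7] w 0.438 j [ 28.  45. -51.  74.  35.  77. 146.] t 46.0
TURN first (units) [0.0005 0.     0.0002] deg -0.0  SHIFT units [-1.3327  1.2467  0.0074]
```

```bash
python3 -m jog '[[[-0.08,0.07,0],[0,0,0]],[[-0.12,0.11,0],[0,0,0]],[[-0.12,0.11,0],[0,0,0]],[[-0.12,0.11,0],[0,0,0]],[[-0.12,0.12,0],[0,0,0]],[[-0.12,0.12,0],[0,0,0]],[[0,0,0],[0,0,0]]]';  python3 -c "
from h import *
delta(485,246,208,-100)"
```

```text
t: 46.92
ee_pos: [575.4, 97.6, 211.0]
eef_rot: [180.0, 0.1, -101.3]
ft_force: [0.3, 0.5, -3.4]
width: 0.445
now [575.4  97.6 211. ] [ 1.800e+02  1.000e-01 -1.013e+02] w 0.445 j [ 19.  37. -54.  91.  31.  68. 128.] t 46.9
TURN first (units) [ 0.0002  0.0006 -0.0073] deg 1.3  SHIFT units [-0.6523  0.5741  0.0148]
```

```bash
python3 -m jog '[[[-0.1,0.09,0],[0,0,-0.007]],[[-0.12,0.11,0],[0,0,0]],[[-0.12,0.11,0],[0,0,0]],[[-0.12,0.11,0],[0,0,0]],[[-0.12,0.1,0],[0,0,0]],[[-0.07,0.05,0],[0,0,0]],[[0,0,0],[0,0,0]],[[0,0,0],[0,0,0]]]';  python3 -c "
from h import *
delta(485,246,56,-100);save('wrist','w11');save('side','s7')"
```

```text
t: 47.92
ee_pos: [490.3, 240.4, 209.4]
eef_rot: [-180.0, -0.1, -100.5]
ft_force: [0.6, -0.4, -3.3]
width: 0.441
now [490.3 240.4 209.4] [-1.800e+02 -1.000e-01 -1.005e+02] w 0.441 j [  5.  34. -54.  97.  30.  65. 112.] t 47.9
TURN first (units) [-0.0002 -0.0005 -0.0026] deg 0.5  SHIFT units [-0.0232  0.0309  0.7672]
```

View pics/w11.png

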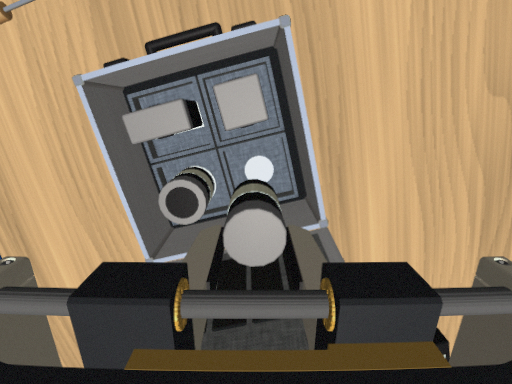

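View pics/s7.png

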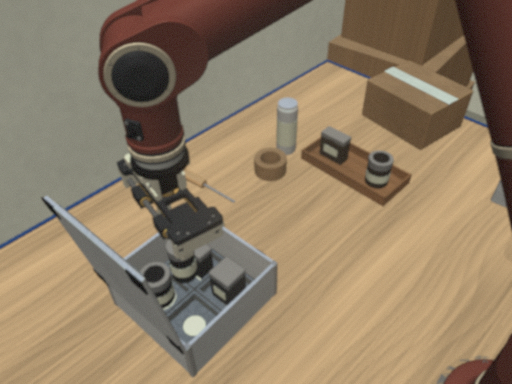

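```bash
python3 -m jog '[[[-0.022,0.028,0.08],[0,0,-0.002]],[[0,0,0.12],[0,0,0]],[[0,0,0.14],[0,0,0]],[[0,0,0.14],[0,0,0]],[[0,0,0.12],[0,0,0]],[[0,0,0.08],[0,0,0]],[[0,0,0.03],[0,0,0]],[[0,0,0.01],[0,0,0]],[[0,0,0],[0,0,0]],[[0,0,0],[0,0,0]]]';  python3 -c "
from h import *
delta(485,246,58,-100)"
```

```text
t: 49.28
ee_pos: [484.9, 247.7, 66.5]
eef_rot: [-179.9, 0.1, -100.0]
ft_force: [0.1, 1.0, -3.1]
width: 0.438
now [484.9 247.7  66.5] [-1.799e+02  1.000e-01 -1.000e+02] w 0.438 j [ -1.  43. -46. 106.  41.  49. 102.] t 49.3
TURN first (units) [-0.0004  0.0003  0.0003] deg -0.0  SHIFT units [ 0.0085 -0.0019  0.0424]
```

```bash
python3 -m jog '[[[0.005,0,0.03],[0,0,0]],[[0,0,0.01],[0,0,0]],[[0,0,0.005],[0,0,0]],[[0,0,0],[0,0,0]]]'; python3 -m jog '[[[0,0,0],[0,0,0]],[[0,0,0],[0,0,0]],[[0,0,0],[0,0,0]],[[0,0,0],[0,0,0]]]' -0.2; python3 -m jog '[[[0,0,-0.08],[0,0,0]],[[0,0,-0.12],[0,0,0]],[[0,0,-0.15],[0,0,0]],[[0,0,-0.15],[0,0,0]],[[0,0,-0.15],[0,0,0]],[[0,0,-0.1],[0,0,0]],[[0.1,0,0],[0,0,0]],[[0.2,0,0],[0,0,0]],[[0.2,0,0],[0,0,0]],[[0.2,0,0],[0,0,0]]]';  python3 -c "
from h import *
delta(485,246,58,-100);save('top','t6');save('wrist','w12')"
```

```text
t: 49.78
ee_pos: [484.4, 246.5, 57.4]
eef_rot: [-180.0, -0.0, -99.9]
ft_force: [-0.5, -1.3, 3.1]
width: 0.441
t: 50.28
ee_pos: [484.3, 246.5, 56.7]
eef_rot: [180.0, 0.0, -99.9]
ft_force: [-0.6, 0.8, 0.3]
width: 0.6
t: 51.52
ee_pos: [459.9, 107.7, 207.8]
eef_rot: [-179.9, 0.0, -99.9]
ft_force: [1.2, -0.9, 0.3]
width: 0.601
now [459.9 107.7 207.8] [-179.9    0.   -99.9] w 0.601 j [ 24.  28. -58. 108.  27.  60. 124.] t 51.5
TURN first (units) [-0.0004  0.0001  0.0005] deg -0.1  SHIFT units [-0.7029 -0.0035  0.749 ]
```

View pics/w12.png

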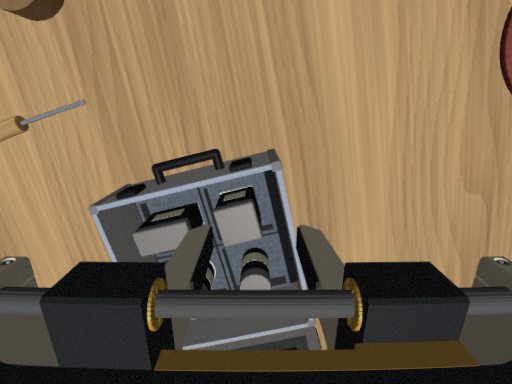

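View pics/t6.png

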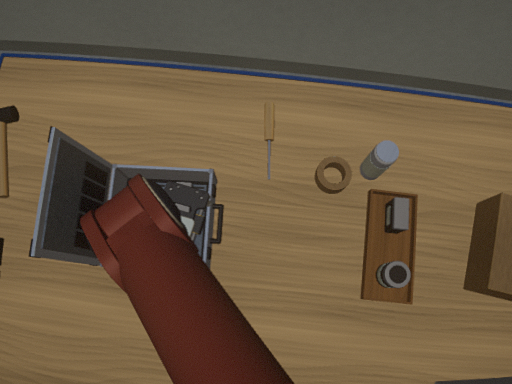

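```bash
python3 -m jog '[[[0.1,0,-0.1],[0,0,0.04]],[[0,0,-0.2],[0,0,0.055]],[[0,0,-0.2],[0,0,0.055]],[[0,0,-0.2],[0,0,0.055]],[[0,0,-0.1],[0,0,0.055]],[[0,0,0],[0,0,0.055]],[[0,0,0],[0,0,0.055]],[[0,0,0],[0,0,0.055]],[[0,0,0],[0,0,0.055]],[[0,0,0],[0,0,0.055]]]' 1 20; python3 -m jog '[[[0,0,0],[0,0,0.055]],[[0,0,0],[0,0,0.055]],[[0,0,0],[0,0,0.055]],[[0,0,0],[0,0,0.055]],[[0,0,0],[0,0,0.055]],[[0,0,0],[0,0,0.055]],[[0,0,0],[0,0,0.055]],[[0,0,0],[0,0,0]],[[0,0,0],[0,0,0]]]';  python3 -c "
from h import *
delta(523,400,370,93.6);save('top','t7');save('side','s8')
for c in ['top','side']: print([(d['position'],d['score']) for d in place_of(c,'lid_edge')])"
```

```text
t: 52.88
ee_pos: [456.3, 90.4, 367.7]
eef_rot: [179.9, 0.1, 163.6]
ft_force: [-1.0, -0.7, -0.7]
width: 0.006
t: 54.0
ee_pos: [456.5, 89.6, 367.2]
eef_rot: [180.0, -0.0, 94.7]
ft_force: [0.2, 0.6, -0.3]
width: 0.006
now [456.5  89.6 367.2] [180.   -0.   94.7] w 0.006 j [  9.  12. -28.  92.   6.  77. -16.] t 54.0
TURN first (units) [ 0.0002 -0.0001  0.006 ] deg -1.1  SHIFT units [ 1.5281  0.4294 -0.014 ]
[]
[([531.9, 351.1, 326.0], 0.68)]
```

View pics/t7.png

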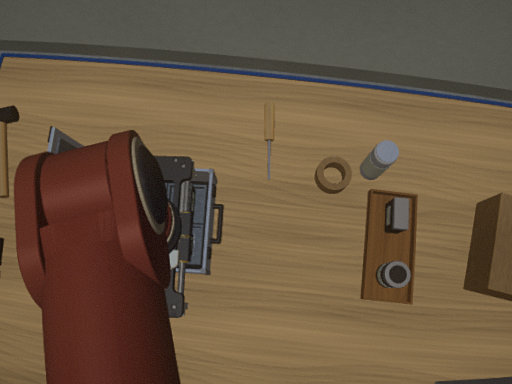

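View pics/s8.png

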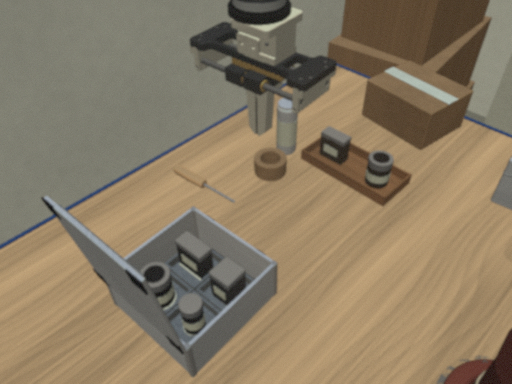

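```bash
python3 -m jog '[[[0.08,0.02,-0.06],[0,0,0.006]],[[0.17,0.04,0],[0,0,0]],[[0.19,0.06,0],[0,0,0]],[[0.19,0.06,0],[0,0,0]],[[0.19,0.06,0],[0,0,0]],[[0.19,0.06,0],[0,0,0]],[[0.19,0.06,0],[0,0,0]],[[0.17,0.04,0],[0,0,0]],[[0.12,0.02,0],[0,0,0]],[[0.04,0,0],[0,0,0]]]'; python3 -m jog '[[[0,0,0],[0,0,0]],[[0,0,0],[0,0,0]]]' ; python3 -c "
from h import *
delta(523,400,303,93.6);save('side','s9')"
```

```text
t: 55.45
ee_pos: [521.7, 400.7, 377.7]
eef_rot: [-179.9, -0.0, 93.5]
ft_force: [0.5, -0.1, 0.4]
width: 0.004
t: 55.7
ee_pos: [522.8, 397.9, 379.3]
eef_rot: [179.9, 0.0, 93.3]
ft_force: [-0.1, -0.0, -0.0]
width: 0.002
now [522.8 397.9 379.3] [179.9   0.   93.3] w 0.002 j [-25.  33. -30.  59.  16.  92. -47.] t 55.7
TURN first (units) [ 0.0003  0.0002 -0.0018] deg 0.3  SHIFT units [0.0104 0.0016 0.3813]
```

View pics/s9.png

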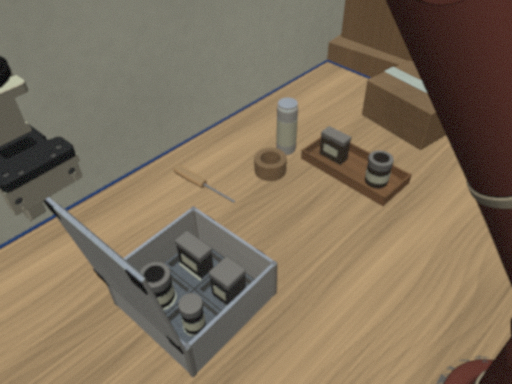

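```bash
python3 -m jog '[[[0,0,0.1],[0,0,0]],[[0,0,0.14],[0,0,0]],[[0,0,0.1],[0,0,0]],[[0,0,0.04],[0,0,0]],[[-0.05,0,0],[0,0,0]],[[-0.05,0,0],[0,0,0]],[[-0.05,0,0],[0,0,0]],[[-0.05,0,0],[0,0,0]],[[-0.05,0,0],[0,0,0]],[[0,0,0],[0,0,0]]]'; python3 -c "
from h import *
delta(526,327,303,93.6);save('side','s10')"
```

```text
t: 57.0
ee_pos: [525.7, 348.1, 303.0]
eef_rot: [180.0, 0.0, 93.3]
ft_force: [-0.2, 0.5, 0.4]
width: 0.003
now [525.7 348.1 303. ] [180.    0.   93.3] w 0.003 j [-19.  32. -31.  74.  16.  78. -45.] t 57.0
TURN first (units) [ 0.0002  0.0001 -0.0018] deg 0.3  SHIFT units [-1.056e-01 -5.200e-03 -1.000e-04]
```

View pics/s10.png

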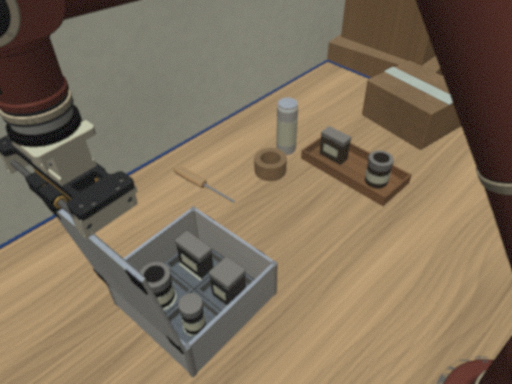

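```bash
python3 -m jog '[[[-0.05,0,0],[0,0,0]],[[-0.05,0,0],[0,0,0]],[[-0.05,0,0],[0,0,0]]]'; python3 -m jog '[[[-0.05,0,0],[0,0,0]],[[-0.05,0,0],[0,0,0]],[[-0.05,0,0.005],[0,0,0]]]'; python3 -c "
from h import *
delta(526,276,298,93.6);save('side','s11')"
```

```text
t: 57.42
ee_pos: [527.1, 318.5, 302.8]
eef_rot: [180.0, 0.0, 93.4]
ft_force: [-1.4, -0.0, 0.8]
width: 0.004
t: 57.8
ee_pos: [528.8, 288.8, 301.9]
eef_rot: [180.0, -0.0, 93.4]
ft_force: [0.1, -0.3, 1.1]
width: 0.002
now [528.8 288.8 301.9] [180.   -0.   93.4] w 0.002 j [-12.  29. -31.  79.  15.  76. -41.] t 57.8
TURN first (units) [ 0.0001 -0.     -0.0013] deg 0.2  SHIFT units [-0.0628 -0.0179  0.0194]
```

View pics/s11.png

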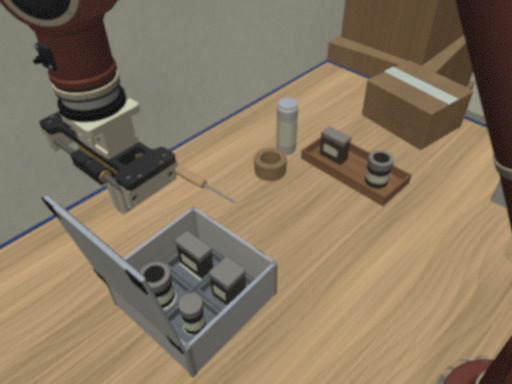

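```bash
python3 -c "
from h import *
def P(x,y,z): return proj('side',[[x,y,z]])[0].round(0)
print('tip',P(529,289,294),'hinge ends',P(642,320,100),P(414,306,100))
for th in (98,103):
  t=np.radians(th)
  for e in (-114,114):
    c=np.array([528.3,312.8])+e*np.array([.998,.063])+(-228*np.cos(t))*np.array([-.063,.998])
    print(th,e,P(c[0],c[1],100+228*np.sin(t)))
print([(d['position'],d['score']) for d in find_in('side','lid')])
m=regions_of('side','lid')
for r in m: print(r['score'],r['mask'].sum()); 
cv2.imwrite('pics/lm.png',m[0]['mask'].astype(np.uint8)*255)
"
```

```text
tip [130. 224.] hinge ends [103. 272.] [187. 348.]
98 -114 [146. 276.]
98 114 [ 47. 193.]
103 -114 [134. 288.]
103 114 [ 35. 202.]
[([500.7, 342.5, 261.1], 0.63)]
0.66 371
```

View pics/lm.png

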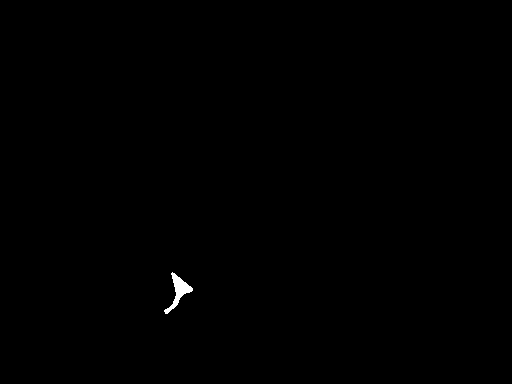

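```bash
python3 -c "
from h import *
im=cv2.imread('pics/s11.png')[:,:,::-1]; a=im[100:390,0:220]
b=cv2.imread('pics/s10.png')[:,:,::-1][100:390,0:220]
cv2.imwrite('pics/z1.png',cv2.resize(np.hstack([b,a])[:,:,::-1],None,fx=1.8,fy=1.8))
save('wrist','w13'); save('top','t8')"
```

```text
(no output)
```

View pics/z1.png

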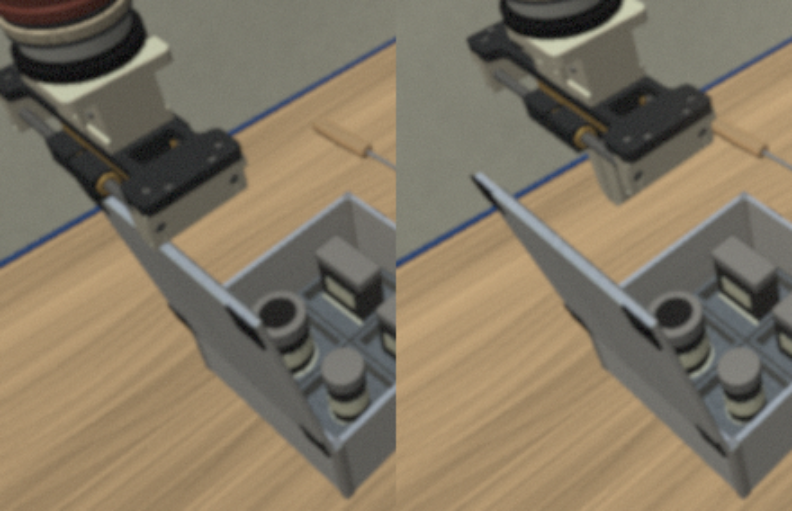

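View pics/w13.png

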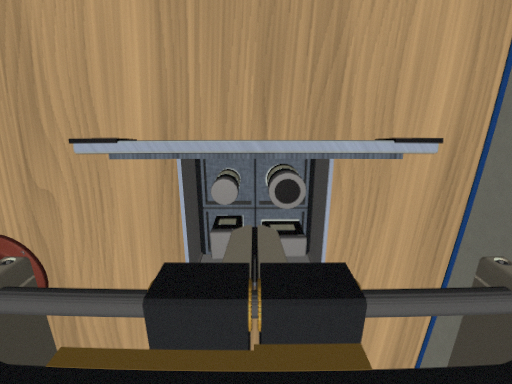

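View pics/t8.png

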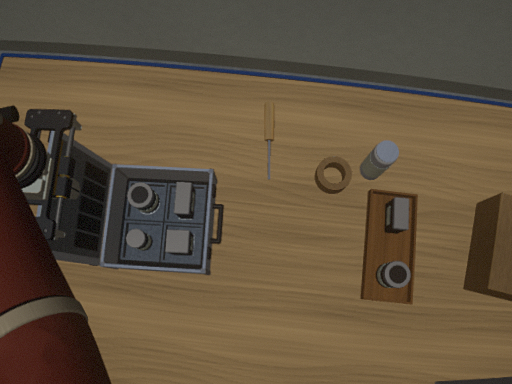

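```bash
python3 -c "
from h import *
print(back('wrist',[(255,142),(255,148),(255,155),(75,147),(438,147)],324))
im=cv2.imread('pics/s9.png'); print(proj('side',[[523,398,371]]), proj('side',[[526,348,295]]), proj('top',[[528,290,294]]))"
```

```text
[[524.94360052 353.92102918]
 [525.16250055 350.28526144]
 [525.42126667 345.98772444]
 [413.47519069 344.76652653]
 [638.71480996 358.17946409]]
[[ 44.77319768 231.59839653]] [[ 95.78892166 247.0747093 ]] [[ 81.75626999 196.56405484]]
```

```bash
python3 -c "
from h import *
for z in (270,294,310,324,340): print(z,back('wrist',[(245,228),(255,228)],z)[1], proj('side',[[529,289,z]]), proj('wrist',[[529,289,z],[529,296,z]]).round(0).tolist())
im=cv2.imread('pics/s11.png')
# compare: s8 closed at 456.5,89.6,367
print(proj('side',[[456.5,89.6,359],[456.5,89.6,380]]))
im=cv2.imread('pics/s8.png'); cv2.imwrite('pics/z2.png',cv2.resize(im[60:180,200:340],None,fx=4,fy=4))
im=cv2.imread('pics/s11.png'); cv2.imwrite('pics/z3.png',cv2.resize(im[120:260,50:200],None,fx=4,fy=4))
"
```

```text
270 [530.00271637 272.36364345] [[133.72082866 234.49390089]] [[255.0, 210.0], [255.0, 203.0]]
294 [529.27672607 283.33732451] [[130.43214147 223.67794786]] [[255.0, 221.0], [256.0, 213.0]]
310 [528.79273254 290.65311189] [[128.14640497 216.16449315]] [[255.0, 230.0], [256.0, 221.0]]
324 [528.3692382  297.05442584] [[126.08155423 209.37989945]] [[255.0, 239.0], [256.0, 229.0]]
340 [527.88524467 304.37021321] [[123.64383205 201.3735415 ]] [[255.0, 251.0], [256.0, 241.0]]
[[260.81558509 148.01074724]
 [260.69717278 136.72843378]]
```

View pics/z2.png

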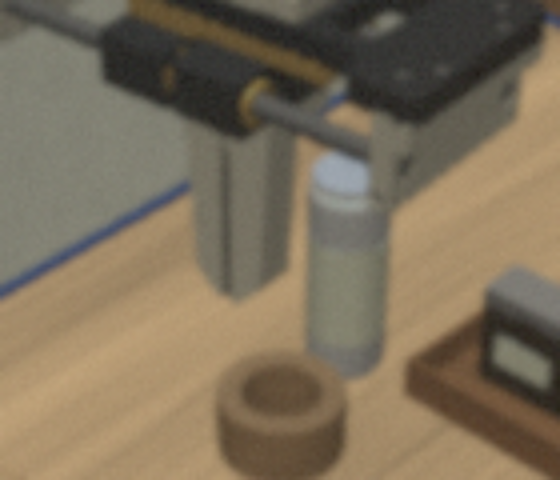

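View pics/z3.png

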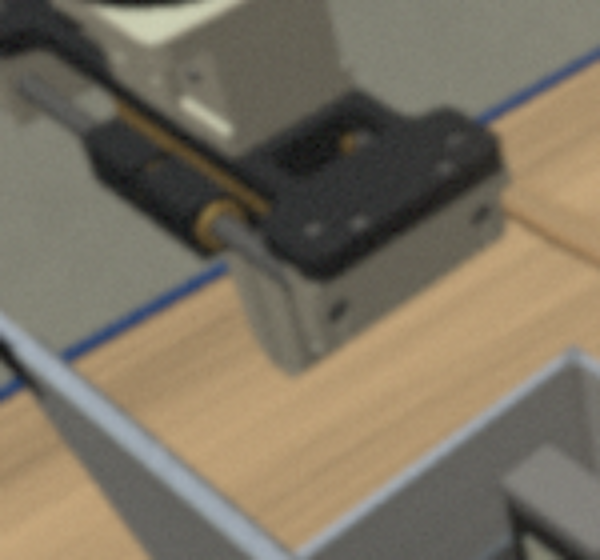

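```bash
python3 -m jog '[[[0,0,-0.1],[0,0,0]],[[0,0,-0.2],[0,0,0]],[[0,0,-0.1],[0,0,0]],[[0.1,-0.01,0],[0,0,0]],[[0.2,-0.01,0],[0,0,0]],[[0.2,0,0],[0,0,0]],[[0.1,0,0],[0,0,0]],[[0.02,0,0],[0,0,0]],[[0,0,0],[0,0,0]]]'; python3 -m jog '[[[0,0,0.1],[0,0,0]],[[0,0,0.2],[0,0,0]],[[0,0,0.15],[0,0,0]],[[0,0,0.07],[0,0,0]],[[0,0,0],[0,0,0]],[[0,0,0],[0,0,0]]]'; python3 -c "
from h import *
delta(522,370,275,93.6);save('side','s12');save('wrist','w14')"
```

```text
t: 59.18
ee_pos: [517.0, 413.2, 380.8]
eef_rot: [-179.9, 0.1, 93.4]
ft_force: [-0.8, -0.0, -0.4]
width: 0.003
t: 59.92
ee_pos: [518.0, 413.5, 279.5]
eef_rot: [179.9, -0.1, 93.3]
ft_force: [-0.2, 0.1, 0.7]
width: 0.003
now [518.  413.5 279.5] [ 1.799e+02 -1.000e-01  9.330e+01] w 0.003 j [-25.  36. -31.  71.  18.  78. -51.] t 59.9
TURN first (units) [ 0.0007 -0.0007 -0.0014] deg 0.3  SHIFT units [-0.2185  0.0061  0.0224]
```

View pics/s12.png

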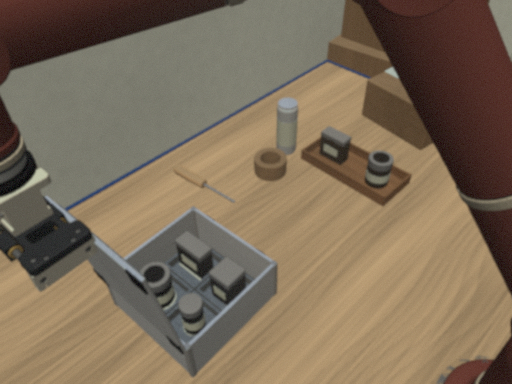

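View pics/w14.png

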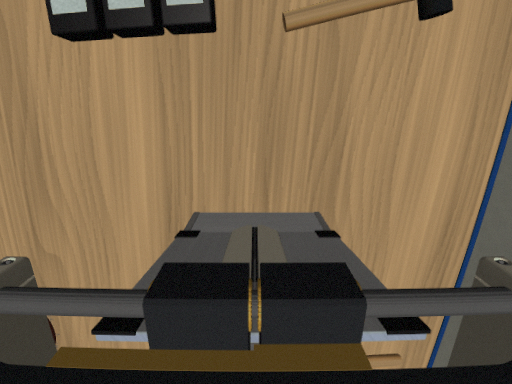

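```bash
python3 -m jog '[[[-0.06,0,0],[0,0,0]],[[-0.06,0,0],[0,0,0]],[[-0.06,0,0],[0,0,0]],[[-0.06,0,0],[0,0,0]],[[-0.06,0,0],[0,0,0]]]'; python3 -m jog '[[[-0.06,0,0],[0,0,0]],[[-0.06,0,0],[0,0,0]]]'; python3 -c "
from h import *
delta(522,370,275,93.6);save('side','s13');save('wrist','w15')"
```

```text
t: 60.65
ee_pos: [521.0, 354.8, 278.9]
eef_rot: [179.9, -0.3, 93.4]
ft_force: [0.3, 4.4, 3.7]
width: 0.006
t: 60.9
ee_pos: [522.2, 329.6, 278.6]
eef_rot: [179.9, -0.1, 93.4]
ft_force: [0.2, 4.0, 3.3]
width: 0.002
now [522.2 329.6 278.6] [ 1.799e+02 -1.000e-01  9.340e+01] w 0.002 j [-16.  31. -31.  79.  16.  74. -45.] t 60.9
TURN first (units) [ 0.0003 -0.0007 -0.001 ] deg 0.2  SHIFT units [0.2016 0.0114 0.0179]
```

View pics/s13.png

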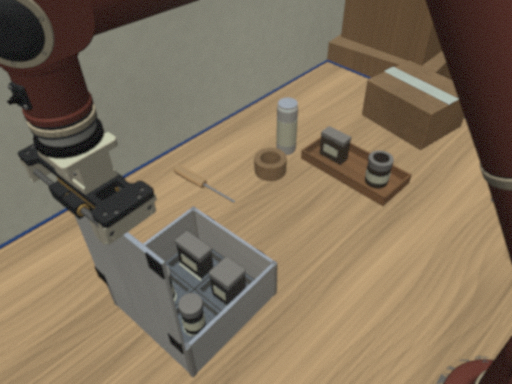

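View pics/w15.png

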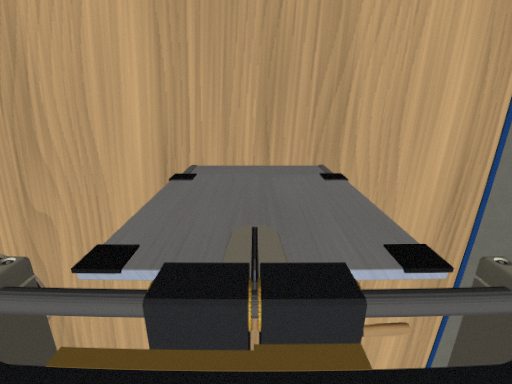

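```bash
python3 -m jog '[[[-0.06,0,0],[0,0,0]],[[-0.06,0,0],[0,0,0]],[[-0.06,0,0],[0,0,0]],[[-0.06,0,0],[0,0,0]]]'; python3 -m jog '[[[-0.057,0,0.016],[0,0,0]],[[-0.057,0,0.02],[0,0,0]],[[-0.057,0,0.022],[0,0,0]],[[-0.057,0,0.022],[0,0,0]]]'; python3 -c "
from h import *
delta(534,195,236.5,93.6);save('side','s14');save('wrist','w16')"
```

```text
t: 61.5
ee_pos: [524.6, 280.1, 277.1]
eef_rot: [-179.9, 0.0, 93.4]
ft_force: [-0.1, 4.2, -1.5]
width: 0.005
t: 62.0
ee_pos: [527.8, 234.6, 261.7]
eef_rot: [-180.0, 0.0, 93.4]
ft_force: [-1.5, 2.6, 1.9]
width: 0.004
now [527.8 234.6 261.7] [-180.     0.    93.4] w 0.004 j [ -6.  28. -32.  87.  15.  69. -37.] t 62.0
TURN first (units) [-0.      0.0002 -0.0014] deg 0.2  SHIFT units [-0.1994  0.0183  0.1258]
```

View pics/s14.png

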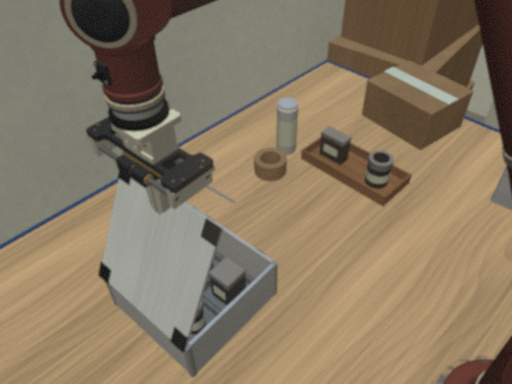

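View pics/w16.png

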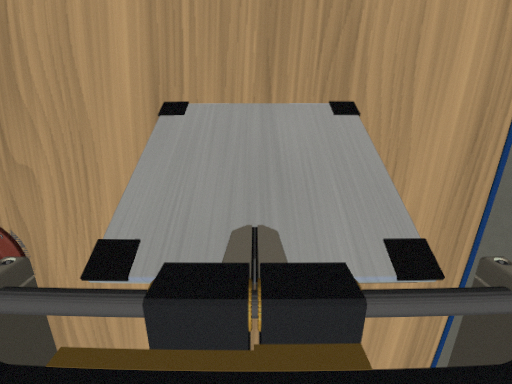

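```bash
python3 -m jog '[[[-0.05,0,0.026],[0,0,0]],[[-0.05,0,0.03],[0,0,0]],[[-0.05,0,0.034],[0,0,0]],[[-0.045,0,0.036],[0,0,0]]]'; python3 -m jog '[[[-0.04,0,0.042],[0,0,0]],[[-0.04,0,0.046],[0,0,0]],[[-0.04,0,0.048],[0,0,0]],[[-0.035,0,0.05],[0,0,0]]]'; python3 -c "
from h import *
delta(537,143,155,93.6);save('side','s15');save('wrist','w17')"
```

```text
t: 62.6
ee_pos: [530.7, 195.5, 236.2]
eef_rot: [180.0, 0.0, 93.3]
ft_force: [0.5, -0.4, 3.5]
width: 0.001
t: 63.1
ee_pos: [532.0, 164.9, 198.5]
eef_rot: [-180.0, 0.0, 93.4]
ft_force: [0.3, -0.5, 2.6]
width: 0.001
now [532.  164.9 198.5] [-180.     0.    93.4] w 0.001 j [  0.  29. -31.  96.  17.  59. -32.] t 63.1
TURN first (units) [-0.0001  0.0002 -0.0014] deg 0.2  SHIFT units [-0.1111  0.0182  0.2176]
```

View pics/s15.png

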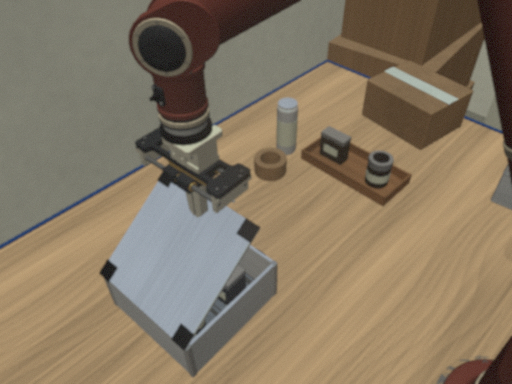

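```bash
python3 -m jog '[[[-0.03,0,0.05],[0,0,0]],[[-0.028,0,0.055],[0,0,0]],[[-0.025,0,0.055],[0,0,0]],[[-0.025,0,0.055],[0,0,0]]]'; python3 -m jog '[[[-0.02,0,0.055],[0,0,0]],[[-0.01,0,0.055],[0,0,0]],[[0,0,0.04],[0,0,0]],[[0,0,0],[0,0,0]]]'; python3 -c "
from h import *
delta(537,135,108,93.6);save('side','s16')"
```

```text
t: 63.7
ee_pos: [533.3, 143.5, 155.5]
eef_rot: [-180.0, 0.0, 93.4]
ft_force: [1.1, -1.0, 3.1]
width: 0.006
t: 64.2
ee_pos: [532.8, 138.7, 125.4]
eef_rot: [-179.9, -0.0, 93.4]
ft_force: [0.2, -0.9, 0.0]
width: 0.0
now [532.8 138.7 125.4] [-179.9   -0.    93.4] w 0.0 j [  2.  33. -28. 102.  20.  49. -33.] t 64.2
TURN first (units) [-0.0006 -0.0002 -0.0011] deg 0.2  SHIFT units [-0.0197  0.0198  0.0872]
```

View pics/s16.png

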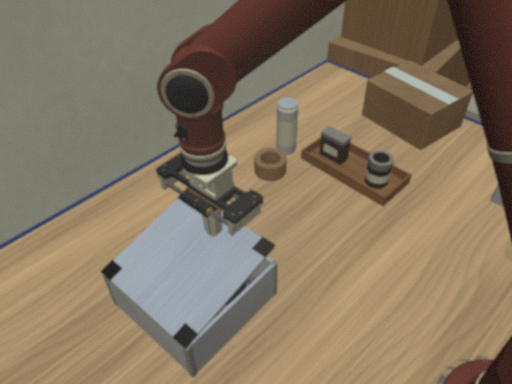

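Now the last stretch in small steps, watching the force.

```bash
python3 -m jog '[[[0,0,0.03],[0,0,0]],[[0,0,0.02],[0,0,0]]]'; python3 -m jog '[[[0,0,0.015],[0,0,0]],[[0,0,0.015],[0,0,0]]]'; python3 -m jog '[[[0,0,0.01],[0,0,0]],[[0,0,0],[0,0,0]]]'
```

```text
t: 64.5
ee_pos: [533.9, 138.1, 116.4]
eef_rot: [180.0, 0.0, 93.4]
ft_force: [0.3, -0.7, 2.4]
width: 0.001
t: 64.75
ee_pos: [533.7, 138.1, 110.3]
eef_rot: [180.0, 0.0, 93.4]
ft_force: [-0.8, -1.4, 1.4]
width: 0.006
t: 65.0
ee_pos: [533.3, 138.6, 108.1]
eef_rot: [-180.0, -0.0, 93.4]
ft_force: [0.2, 0.1, 0.5]
width: 0.007
```

```bash
python3 -m jog '[[[0,0,0.01],[0,0,0]],[[0,0,0.01],[0,0,0]],[[0,0,0],[0,0,0]]]'; python3 -m jog '[[[0,0,0.01],[0,0,0]],[[0,0,0.01],[0,0,0]],[[0,0,0],[0,0,0]]]'; python3 -c "
from h import *
save('side','s17')"
```

```text
t: 65.38
ee_pos: [533.4, 138.3, 104.1]
eef_rot: [-180.0, -0.0, 93.4]
ft_force: [0.2, -0.2, -0.4]
width: 0.003
t: 65.75
ee_pos: [533.5, 138.4, 100.2]
eef_rot: [-180.0, -0.0, 93.4]
ft_force: [0.2, -1.1, 0.4]
width: 0.006
```

View pics/s17.png

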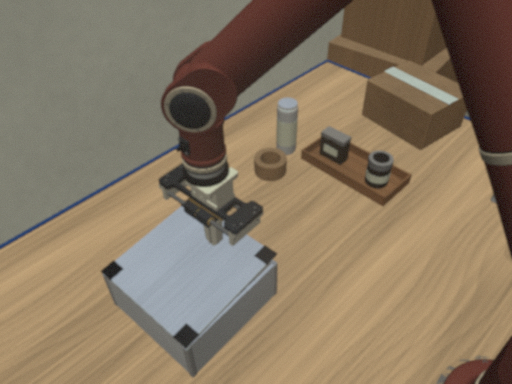

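```bash
python3 -m jog '[[[0,0,0.01],[0,0,0]],[[0,0,0.01],[0,0,0]]]'; python3 -m jog '[[[0,0,0.01],[0,0,0]],[[0,0,0.01],[0,0,0]]]'
```

```text
t: 66.05
ee_pos: [533.6, 138.3, 96.4]
eef_rot: [180.0, -0.0, 93.4]
ft_force: [-0.7, -1.2, 1.9]
width: 0.006
t: 66.3
ee_pos: [533.6, 137.9, 92.2]
eef_rot: [-180.0, 0.0, 93.4]
ft_force: [-0.4, -2.3, 0.9]
width: 0.004
```

```bash
python3 -m jog '[[[0,0,0.01],[0,0,0]],[[0,0,0.005],[0,0,0]]]'; python3 -m jog '[[[0,0,0.01],[0,0,0]],[[0,0,0.005],[0,0,0]]]';python3 -c "
from h import *
save('side','s18');save('wrist','w18')
im=cv2.imread('pics/s18.png'); cv2.imwrite('pics/z4.png',cv2.resize(im[150:380,90:290],None,fx=3,fy=3)[:600])"
```

```text
t: 66.55
ee_pos: [533.7, 138.1, 89.2]
eef_rot: [-180.0, 0.0, 93.4]
ft_force: [0.0, -1.1, 2.3]
width: 0.002
t: 66.8
ee_pos: [533.7, 138.2, 86.3]
eef_rot: [180.0, 0.0, 93.4]
ft_force: [0.5, -1.5, 1.7]
width: 0.007
```

View pics/z4.png

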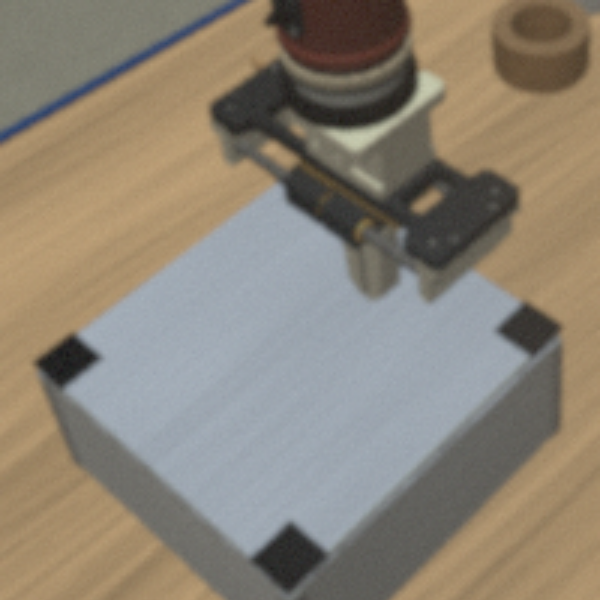

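View pics/w18.png

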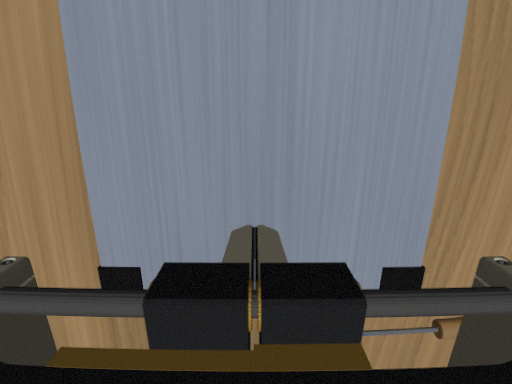

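```bash
python3 -m jog '[[[0,0,0.01],[0,0,0]],[[0,0,0.005],[0,0,0]]]'; python3 -m jog '[[[0,0,0.01],[0,0,0]],[[0,0,0.005],[0,0,0]]]';python3 -m jog '[[[0,0,0.005],[0,0,0]],[[0,0,0.005],[0,0,0]]]'
```

```text
t: 67.15
ee_pos: [533.6, 138.6, 83.4]
eef_rot: [180.0, -0.0, 93.4]
ft_force: [-0.8, -1.4, 8.3]
width: 0.003
t: 67.4
ee_pos: [533.7, 138.5, 83.3]
eef_rot: [179.9, 0.1, 93.4]
ft_force: [-6.6, -2.4, 24.1]
width: 0.007
t: 67.65
ee_pos: [533.8, 138.5, 83.2]
eef_rot: [179.9, 0.1, 93.4]
ft_force: [-8.5, -5.0, 34.2]
width: 0.002
```

```bash
python3 -m jog '[[[0,0,-0.05],[0,0,0]],[[0,0,-0.1],[0,0,0]],[[0,0,-0.2],[0,0,0]],[[0,0,-0.2],[0,0,0]],[[0,0,-0.2],[0,0,0]],[[-0.1,0,-0.1],[0,0,0]],[[-0.2,0,0],[0,0,0]],[[-0.2,0,0],[0,0,0]],[[-0.2,0,0],[0,0,0]],[[0,0,0],[0,0,0]]]';python3 -c "
from h import *
save('side','s19')
np.set_printoptions(precision=1,suppress=True)
def f(c,t): return [(np.array(d['position']),round(d['score'],2)) for d in place_of(c,t)]
for t in ['lid_edge','lid_hinge','drum1_mid','slab1_mid','tape','spray','driver']: print('side',t,f('side',t))
save('top','t9')
for t in ['lid_edge','lid_hinge','drum1_mid','slab1_mid','tape','spray','driver']: print('top',t,f('top',t))
im=cv2.imread('pics/s19.png'); cv2.imwrite('pics/z5.png',cv2.resize(im[190:384,90:290],None,fx=3,fy=3))
print(get_obs()['t'],get_obs()['ee_pos'])"
```

```text
t: 68.9
ee_pos: [541.8, -5.7, 247.4]
eef_rot: [-179.9, 0.1, 93.0]
ft_force: [-0.7, -0.6, -1.0]
width: 0.005
side lid_edge [(array([543.8,  82.4, 109.2]), 0.62)]
side lid_hinge [(array([530.9, 315.1,  95.9]), 0.82)]
side drum1_mid [(array([ 471. , -336.7,   41.2]), 0.68), (array([ 537.6, -335.6,    6.5]), 0.22)]
side slab1_mid [(array([ 604.2, -339.8,   45.7]), 0.86)]
side tape [(array([ 695.5, -191.6,    2.4]), 0.68)]
side spray [(array([ 721.5, -280.6,    0.4]), 0.75)]
side driver [(array([766. , -22.5,   0.3]), 0.97)]
top lid_edge [(array([543.7,  87. , 108.6]), 0.96), (array([ 728.6, -282.9,   -1.1]), 0.29)]
top lid_hinge [(array([530.8, 309.7,  96. ]), 0.6)]
top drum1_mid [(array([ 473.3, -336.6,   37.1]), 0.61)]
top slab1_mid [(array([ 606.2, -339.6,   46.2]), 0.93)]
top tape [(array([ 693.2, -187.7,    0.9]), 0.87)]
top spray [(array([ 725.8, -283.8,   -1.7]), 0.87)]
top driver []
69.7 [541.8  -1.5 248.4]
```

View pics/z5.png

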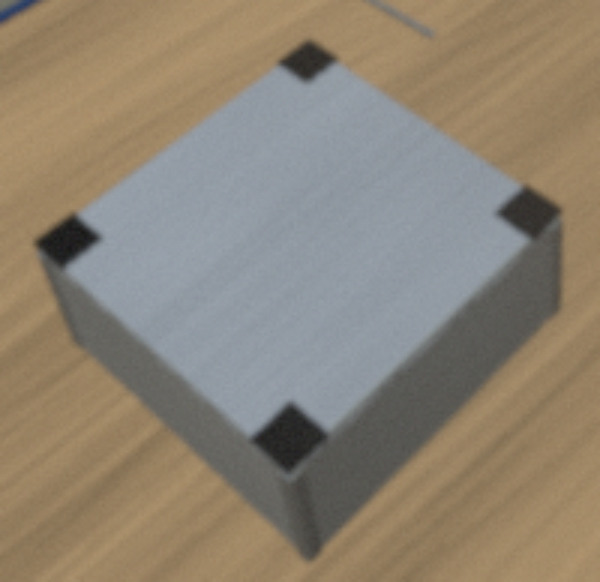

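View pics/t9.png

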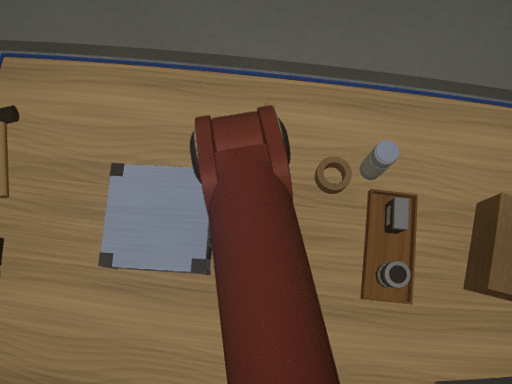

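View pics/s19.png

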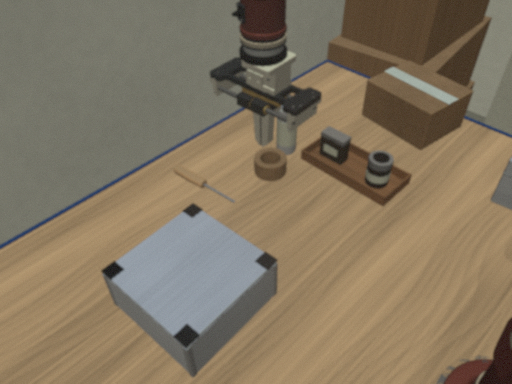

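```bash
python3 -c "
from rig import *
print(sign_off())"
```

```text
the job is handed in; nothing more can be done
None
```

The kit is repacked, the case lid is shut, and I handed the job in at about 70 s. `sign_off()` gives no verdict, so the points below are my own last checks.

**Where things went**
- One drum, the square box and the slim canister stand upright in their own pockets.
- The slab pocket was already taken, so the oblong box went to the spares crate. The second drum went there too, since its pocket takes only one.
- The slab already stowed was left in place.

**Last checks**
- **Lid:** Before I closed it, the side picture showed all four pieces upright in their pockets. Pushing the lid met a hard stop. Both cameras then put its outer edge at about 109 mm, against 108 mm expected when shut.
- **Crate:** The networks put the pieces' centres 37–46 mm above the trolley top, against 43 mm expected. Both looked upright and well inside the walls.
- **Bystanders:** The tape and can read within about 6 mm of their first positions in both views. The screwdriver matched in the side view, but the arm hid it in the last top view.

**Not as expected**
- **Fingertip height:** With the gripper shut, the fingertips sat about 25 mm behind the TCP by the lid's stop height. The task text says 8 mm ahead. My first sweep at the lid therefore missed it, and I repeated it lower.
- **Lid force:** The wrist force briefly reached 34 N at the lid's stop, before I backed off.
- **Wrong tool axes:** One shift toward the canister was made in the wrong tool axes. It passed through free space and touched nothing.

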